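Close the battery bay of a kitchen scale and lock it with a screwdriver

TASK

Close the battery bay of the kitchen scale that lies face down: tilt the cover's tongue into the slot at the bay's near end, lay the cover down flush, and let it go. Then take the screwdriver by its handle, stand it upright in the lock screw's mouth and let go; take it again by the handle from above, bring the blade into the screw's slot and, pushing it down against the screw's spring all the while, turn the screw clockwise until it stops with its wing over the cover. Leave the screwdriver standing in the screw, do not touch the screw with the gripper, and leave the glass, the garlic and the tin alone.

Things in the scene. Friction and masses are not known exactly. Their poses are not given: they have to be found in the camera images.
- scale: White kitchen scale lying face down, fixed; 220 x 120 x 42 mm (x, y, z), 4 mm rubber feet on its corners. Origin: centre of its underside on the worktop; z up; the -x end is the near end, turned roughly to the robot. In its frame the battery bay is open from above x -75 to 22 mm, y -35 to 35 mm; the lock screw's upright axis is at x = 48 mm, y = 0.
- cover_seat (a point): Where the origin of the fully seated cover comes to lie: in the bay on its ledge, at x = -24, y = 0, z = 28 mm of the scale, axes parallel to the scale's (play 2 mm each way). The cover's top is then flush with the scale's.
- bay_slot (a point): Mouth of the slot at the bay's near end, on the scale's middle line, at x = -75, z = 33 mm of the scale, axes as the scale's. The slot goes 9 mm deep towards -x under a 4 mm thick lip (lip at z 38 to 42), is 10 mm high (z 28, level with the ledge, to 38) and as wide as the bay (70 mm).
- cover: White battery cover, plate 86 x 66 x 14 mm (x, y, z), 0.09 kg. Origin: centre of the plate's underside; z up. A tongue 50 mm wide, 4 mm thick, flush with the underside, sticks out 15 mm at the -x end (tip at x = -58 mm). On top in the middle a grip rib 40 mm long (x), 12 wide (y), its top 42 mm above the underside. Starts flat on the worktop, rib up, tongue roughly towards the robot.
- block: Fixed wooden tool rest on which the screwdriver lies: a foot 100 x 64 x 12 mm (x, y, z) with a ridge 84 mm long (x) and 18 mm wide (y) on it, top 36 mm above the worktop. The handle lies on the ridge and overhangs it by 5 mm on each side; the shaft sticks out beyond the far end. Origin: centre of its underside.
- driver: Flat-blade screwdriver, 0.11 kg, lying on a flat side on the tool rest. Origin: middle of the handle's underside; x runs to the blade, which points roughly away from the robot; tool axis at z = 14 mm. Black handle, four flat sides, 28 x 28 mm, x -45 to 45 mm; collar dia 20 to x = 51; shaft dia 9; blade 9 mm wide (y), 2.8 thick (z), x 104 to 110. Mass centre at about x = 12 mm.
- driver_tip (a point): Middle of the blade's end on the screwdriver's axis, 110 mm ahead of the middle of the handle; axes as the screwdriver's.
- screw_mouth (a point): Centre of the open mouth of the lock screw's steel sleeve, on the screw's axis, 62 mm above the worktop; axes as the scale's. The mouth is a funnel 11 mm deep and about 24 mm wide at the top; below it a bore 10.2 mm wide goes down to the slot. A screwdriver let go in it stands by itself, leaning up to 4 degrees.
- core_slot (a point): Middle of the floor of the screw's slot, on the screw's axis, 21 mm above the worktop when not pushed; turns with the screw. The slot runs along this point's y, is 4.6 mm wide and 5 mm deep.
- lock_screw (a joint): Turn of the lock screw, rad: grows clockwise seen from above, from 0 (slot and wing along the scale's y, wing to -y) to the stop at 1.57 (wing to -x, over the cover: locked). Starts at 0 to 0.25; stays where left; friction 0.06 N m. Wing 12 mm wide, reaching 40 mm from the axis, underside 1.5 mm above the scale. The blade has some 0.2 rad of play in the slot.
- core (a joint): How far the slotted core in the screw is pushed down, m: 0 to 0.003. A spring holds it up: 3 N to start it, about 10 N at the bottom; it rises again when released. The screwdriver's own weight does not push it down.
- small_glass: Small glass, 62 x 86 mm, bystander. Origin: centre of its underside.
- garlic: Garlic bulb, 60 mm, bystander. Origin: centre of its underside.
- tin: Small food tin, 57 x 72 mm, bystander. Origin: centre of its underside.

How it is judged:
By the outcome, as a careful person would: the job done as asked, in the order asked, and still so for the second after the job is handed in, with the robot touching nothing.
It also fails if it takes over 72 s, if anything falls off the work surface, if the arm or the gripper's body presses on something with over 40 N, if the wrist force passes 120 N, or if a joint passes its speed limit or range.

ROBOT

A 6-joint arm with a two-finger parallel gripper is mounted at the origin on a cart in front of the work surface, level with it; the furniture and walls round the work are solid. World frame = base frame: x ahead of the robot, y to its left, z up, the work surface at z = 0. Lengths are in m, angles in rad, forces in N, time in s.
With the tool pointing down it reaches from about 0.3 to 0.775 m from the base axis. Payload 14.6 kg.
Tool frame: the origin (TCP) lies on the centre line of the jaws, within the pads' length; the fingertips stand 19 mm ahead of it and the grasp point (between the pads) is the TCP (ctrl.tip_reach is the distance from the TCP to the fingertips, in m); x points along the fingers, y is the direction in which the jaws open and shut, and the axes are right-handed (so a half turn about x gives the same grasp; the last joint's range is limited). The gripper opens to 94 mm and grips with 3 to 60 N. Pads are 16 mm wide; open, the fingers measure 119 mm over their backs; the gripper's body (75 mm by 177 mm) begins 78 mm behind the grasp point.
Start: joints at [1.226, 0.3, 1.521, -0, 1.321, -0.067], TCP at [0.151, 0.529, 0.224] pointing down, gripper open.
Joint ranges: [-3.03, 3.03], [-0.79, 2.21], [0.23, 2.52], [-1.04, 4.18], [0, 3.07], [-2.55, 2.55]. Speed limits (rad/s): [2.22, 2.22, 2.57, 3.14, 3.14, 3.14].

INTERFACE

Orientations are given as [roll, pitch, yaw] about the fixed x, y, z axes, in that order (R = Rz(yaw) Ry(pitch) Rx(roll)).
In Python, from station import ctrl, optics, models gives the robot as it stands. The module is installed in compiled form; this text tells all that it offers.
- The arm moves only by the tool arm_command, never from a script. Its argument "deltas" is a list of rows, each an object with "translation": the shift along the tool's x, y, z in units of 25 mm (1.0 is 25 mm), a list of three; "turn": the turn, a rotation vector about the tool's x, y, z in units of 5 degrees (1.0 is 5 degrees), a list of three. In form: [{"translation": [x, y, z], "turn": [rx, ry, rz]}, ...]. A call has 1 to 12 rows; each row is the pose to reach, as a shift and turn from the pose commanded when the call began, along the tool's axes at that moment; what a row does not reach only later rows make up. A row lasts 1/12 s, in which the tool goes at most 41.7 mm and 7.16 degrees, less where a joint would pass 70% of its speed; a pose out of reach is approached as far as the arm can. A call with a gripper value outside its range is refused whole. "gripper" is the finger opening in mm, from 0 to 94, set as the call begins (left out, the last holds). The fingers move at their own pace and stop on an object; "force" is the grip in N (left out, the last holds). Time passes only in rows, so rows that repeat a pose let the fingers close. It gives the time, the measured TCP pose, the force and the opening at its end, in the units of the state.
- ctrl.get_obs(): the state, without advancing time (a new reading comes with each control period).
- optics.camera(name): name is "scene" or "top" or "wrist"; returns the picture (480x640x3 uint8, red, green, blue); there is no depth.
- optics.get_calibration(name): a dict with "K" (3x3 intrinsics, pixels), "k1" (the pictures are not rectified: a ray, as slopes to the right and down, at radius r is drawn at 1 + k1 r^2 times it, then the intrinsics apply), "origin" and "orientation" of the camera in the world. Camera axes: x right, y down, z forward; pixel columns grow to the right and rows downward; lengths in m; the calibration is good to about 2 mm. A picture is of the moment at which its call begins: read the wrist's pose just before it. get_calibration takes no time and is no camera call; for the wrist camera it gives the pose at the moment of the call.
- ctrl.hand_in(): hands the job in, once; it reports no verdict.
Trained networks look in the newest picture that a camera, given by its name, has taken for a name from the list of things; names that differ only in an ending like _2 or _b are one class to them, and where a whole thing is asked for, a point or a joint stands for the part that bears it (a point fixed in the world has none). Each returns a list of dicts, best first, with "score" (0 to 1); they miss things now and then, are a little off and sometimes report something else, mostly with a low value. They report only what shows in the picture. A call takes as long as a camera call.
- models.look_for(target, camera): "box" ([left, top, right, bottom] in pixels, round what is visible of it).
- models.cut_out(target, camera): "pixels" (480x640 bool, what is visible of it) and "box" ([left, top, right, bottom] in pixels, round what is visible of it).
- models.mark_of(target, camera): "at" ([column, row] in pixels: a listed point, or the origin of a listed thing).
The state is a dict: "time_s": time; "qpos": joint angles; "joint_vel": joint speeds; "tau": joint torques, N m; "ee_pos": TCP position; "eef_rot": TCP orientation; "force": force on the tool from outside, world axes, zero at the start; "moment": the same for the moment, N m; "grip_width": finger opening in m.
Only numpy, scipy, OpenCV 4.12 (cv2) and the standard library are available. Lean on these libraries where they do the work, as an engineer would, in place of code of your own. Each camera call takes 0.05 s, during which the arm holds its last target.

## Working session

There is one attempt and no reset: what is moved stays moved. The work goes in short steps, Python scripts to look and compute and a tool call to move; the robot and the scene stay as the last step left them, time stands still between calls to the robot, and variables do not carry over. Pictures are saved under pics/ and viewed, and the job is handed in when it is done.

Besides the shell and the picture viewer there is one more tool, called in YAML: its name, and indented under it one key for each argument. arm_command: Moves the arm, as the interface text tells. Its arguments: {"type":"object","properties":{"deltas":{"type":"array"},"gripper":{"type":"number"},"force":{"type":"number"}},"required":["deltas"]}

```bash
mkdir -p pics; ls; python3 - <<'E'
from station import ctrl, optics, models
import cv2
print(ctrl.get_obs()); print(ctrl.tip_reach)
for n in ["scene","top","wrist"]:
    c=optics.get_calibration(n); print(n,c)
    im=optics.camera(n); cv2.imwrite(f"pics/{n}0.png",im[:,:,::-1])
E
```

```text
pics
{'time_s': 0.0, 'qpos': array([ 1.22643916e+00,  3.00474721e-01,  1.52160721e+00, -1.01744144e-05,
        1.32068468e+00, -6.66031509e-02]), 'joint_vel': array([ 0.00099331,  0.00017762,  0.00018386, -0.00100973,  0.00068919,
        0.00218816]), 'tau': array([-3.27615311e-06, -5.31790030e+01, -3.52765703e+01,  7.08995503e-02,
        2.41306279e-02, -5.54486394e-05]), 'ee_pos': array([0.15073101, 0.52868462, 0.22387328]), 'eef_rot': array([-1.6290051 ,  1.56962233, -1.90675659]), 'force': array([ 0.23656608, -0.24236001,  0.10151522]), 'moment': array([ 0.03836016,  0.01697305, -0.00749853]), 'grip_width': 0.09404176864984047}
0.019
scene {'K': array([[439.37667008,   0.        , 326.47634883],
       [  0.        , 439.37667008, 239.51156457],
       [  0.        ,   0.        ,   1.        ]]), 'k1': 0.006044335943906051, 'origin': array([0.25660849, 0.66573587, 0.44992168]), 'orientation': array([-2.04565048, -0.00756011, -2.65152586])}
top {'K': array([[605.55339113,   0.        , 318.12864178],
       [  0.        , 605.55339113, 249.62360207],
       [  0.        ,   0.        ,   1.        ]]), 'k1': -0.11106684482142086, 'origin': array([ 0.52333549, -0.02036311,  1.12308101]), 'orientation': array([-3.04055797,  0.00358327, -1.56824144])}
wrist {'K': array([[372.94393134,   0.        , 322.95866366],
       [  0.        , 372.94393134, 241.23541893],
       [  0.        ,   0.        ,   1.        ]]), 'k1': -0.0602393196196281, 'origin': array([0.07072024, 0.55284258, 0.38355351]), 'orientation': array([2.84959944e+00, 1.18253501e-03, 1.29261927e+00])}
```

View pics/scene0.png

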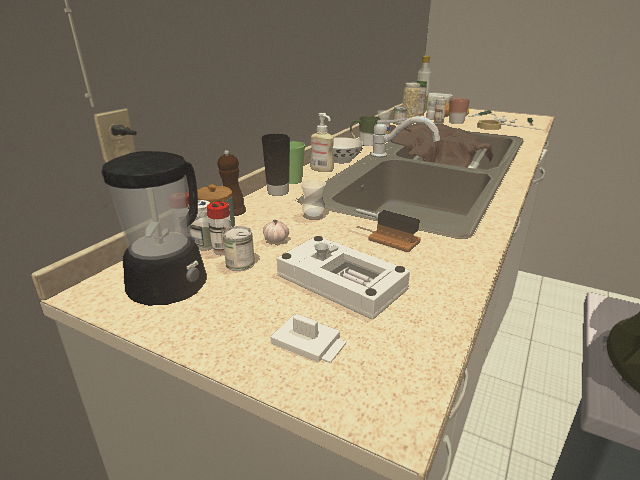

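View pics/top0.png

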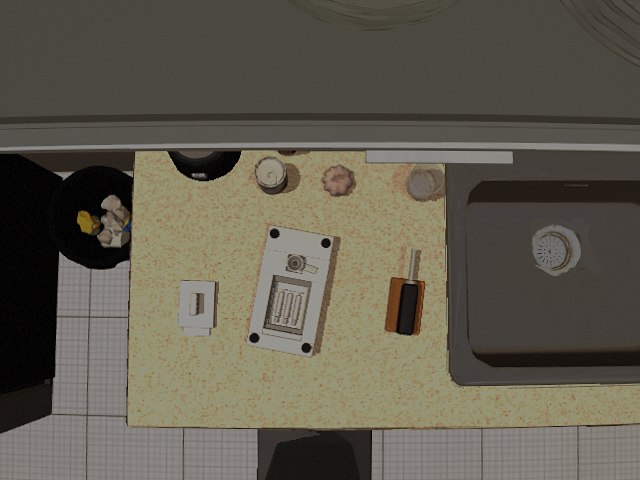

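```bash
cat > h.py <<'E'
import numpy as np, cv2
from scipy.spatial.transform import Rotation as R
from station import ctrl, optics, models
def calib(n):
    c=optics.get_calibration(n); c['R']=R.from_euler('xyz',c['orientation']).as_matrix(); return c
def proj(c,P):
    P=np.atleast_2d(P); q=(P-c['origin'])@c['R']
    s=q[:,:2]/q[:,2:3]; r2=(s**2).sum(1,keepdims=True); s=s*(1+c['k1']*r2)
    return s*[c['K'][0,0],c['K'][1,1]]+[c['K'][0,2],c['K'][1,2]]
def ray(c,uv):
    d=(np.array(uv,float)-[c['K'][0,2],c['K'][1,2]])/[c['K'][0,0],c['K'][1,1]]
    s=d.copy()
    for _ in range(20): s=d/(1+c['k1']*(s@s))
    v=c['R']@np.array([s[0],s[1],1.]); return v/np.linalg.norm(v)
def at_z(c,uv,z):
    v=ray(c,uv); o=c['origin']; return o+v*(z-o[2])/v[2]
def pose():
    o=ctrl.get_obs(); return o['ee_pos'],R.from_euler('xyz',o['eef_rot'])
def mk(T,xdir,yaw_y=None): pass
E
python3 - <<'E'
from h import *
names=dict(scale=.0,cover_seat=.028,bay_slot=.033,cover=0,block=0,driver=.036,driver_tip=.05,screw_mouth=.062,core_slot=.021,small_glass=0,garlic=0,tin=0)
for cam in ["top","scene"]:
    optics.camera(cam); c=calib(cam)
    for n,z in names.items():
        m=models.mark_of(n,cam)
        for d in m[:2]: print(cam,n,round(d['score'],2),np.round(d['at'],1),np.round(at_z(c,d['at'],z),4))
print(ctrl.get_obs()['time_s'])
E
```

```text
top scale 0.65 [291.5 291.2] [0.5596 0.0331 0.    ]
top cover_seat 0.84 [289.9 300.3] [0.5423 0.0345 0.028 ]
top bay_slot 0.58 [282.8 330.3] [0.4886 0.0467 0.033 ]
top cover 0.73 [198.9 303.1] [0.5368 0.2053 0.    ]
top cover 0.37 [406.1 308.7] [ 0.5276 -0.1792  0.    ]
top block 0.81 [403.5 306. ] [ 0.5326 -0.1744  0.    ]
top driver 0.97 [406.7 306. ] [ 0.5323 -0.1752  0.036 ]
top driver_tip 0.7 [293.5 263. ] [0.6081 0.0275 0.05  ]
top driver_tip 0.61 [414.9 243.7] [ 0.6431 -0.1891  0.05  ]
top screw_mouth 0.86 [295.6 265.8] [0.6022 0.0232 0.062 ]
top small_glass 0.58 [421.3 185.7] [ 0.7592 -0.2109  0.    ]
top garlic 0.94 [335.8 182.4] [ 0.7648 -0.0491  0.    ]
top tin 0.69 [274.7 180. ] [0.7693 0.0664 0.    ]
scene scale 0.57 [342.3 277.5] [0.564  0.0179 0.    ]
scene cover_seat 0.81 [352.3 273.4] [0.535  0.0368 0.028 ]
scene bay_slot 0.72 [374.1 279.6] [0.4891 0.0446 0.033 ]
scene cover 0.55 [304.2 335.8] [0.5406 0.2004 0.    ]
scene block 0.72 [394.7 242. ] [ 0.5272 -0.1707  0.    ]
scene driver 0.63 [397.6 227.8] [ 0.5234 -0.1704  0.036 ]
scene driver_tip 0.62 [355.7 210.7] [ 0.6294 -0.1814  0.05  ]
scene screw_mouth 0.68 [322.4 246.6] [0.6022 0.0279 0.062 ]
scene small_glass 0.7 [310.1 216.6] [ 0.76   -0.1985  0.    ]
scene garlic 0.77 [277.3 236.8] [ 0.7693 -0.0661  0.    ]
scene garlic 0.26 [394.  241.4] [ 0.5296 -0.1727  0.    ]
scene tin 0.58 [240.3 262.1] [0.7715 0.065  0.    ]
scene tin 0.41 [353.1 272.3] [ 0.5539 -0.0094  0.    ]
1.45
```

```bash
python3 - <<'E'
import cv2
im=cv2.imread("pics/top0.png")
cv2.imwrite("pics/c1.png",cv2.resize(im[215:365,165:345],None,fx=4,fy=4,interpolation=cv2.INTER_CUBIC))
cv2.imwrite("pics/c2.png",cv2.resize(im[235:345,370:440],None,fx=5,fy=5,interpolation=cv2.INTER_CUBIC))
im=cv2.imread("pics/scene0.png")
cv2.imwrite("pics/c3.png",cv2.resize(im[200:370,260:440],None,fx=3.5,fy=3.5,interpolation=cv2.INTER_CUBIC))
E
```

```text
(no output)
```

View pics/c1.png

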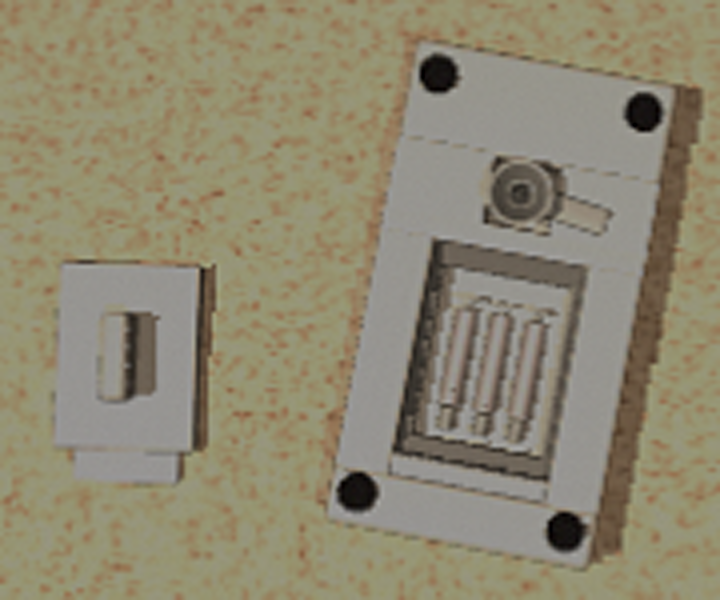

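View pics/c2.png

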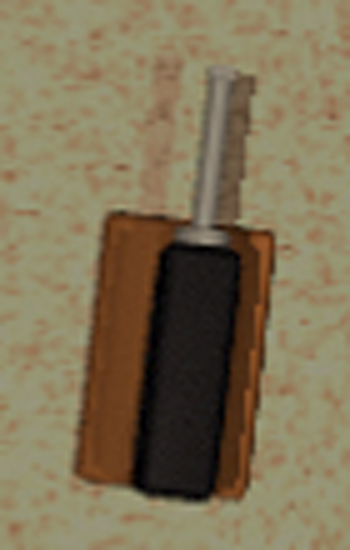

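View pics/c3.png

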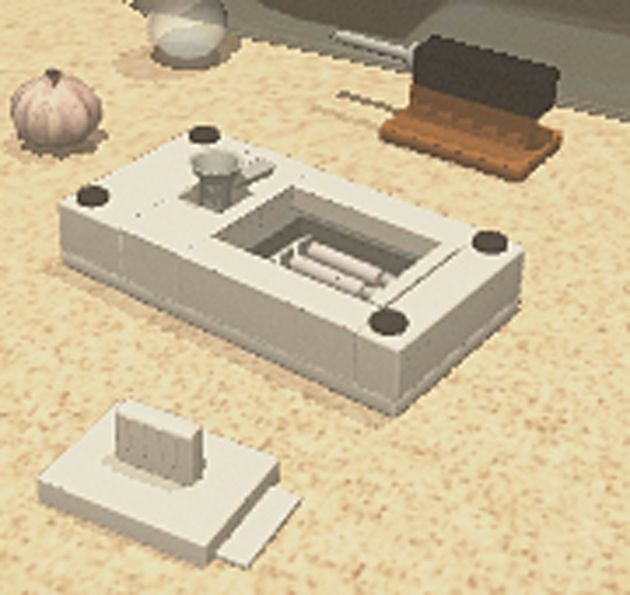

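```bash
cat > fit.py <<'E'
from h import *
from scipy.optimize import least_squares
T=calib("top");S=calib("scene")
def px(l,s,o): return (np.array(l,float)+.5)/s-.5+np.array(o)
def fit(obs,z0,name,x0):
    # obs: list of (cam, pts2d, pts3d local)
    def f(p):
        c,s=np.cos(p[2]),np.sin(p[2]); r=[]
        for cam,uv,P in obs:
            P=np.array(P,float)/1000; W=np.c_[p[0]+c*P[:,0]-s*P[:,1],p[1]+s*P[:,0]+c*P[:,1],P[:,2]+z0]
            r.append((proj(cam,W)-uv).ravel())
        return np.concatenate(r)
    q=least_squares(f,x0,loss='soft_l1'); print(name,np.round(q.x,4),'deg',round(np.degrees(q.x[2]),2)); print(np.round(f(q.x),1)); return q.x
t=lambda l: px(l,4,(165,215)); s=lambda l: px(l,3.5,(260,200)); d=lambda l: px(l,5,(370,235))
sc=[[110,60,42],[110,-60,42],[-110,-60,42],[-110,60,42]]
st=(T,t([(418,43),(677,87),(590,570),(327,515)]),sc)
ss=(S,s([(62,205),(400,350),(523,253)]),[sc[0],sc[3],sc[2]])
x0=[.55,.03,-.2]
if __name__=="__main__":
    fit([st],0,'scale top',x0); fit([ss],0,'scale scene',x0); fit([st,ss],0,'scale both',x0)
    cc=[[43,33,14],[43,-33,14],[-43,-33,14],[-43,33,14],[20,6,42],[20,-6,42],[-20,-6,42],[-20,6,42]]
    ct=(T,t([(62,263),(202,266),(196,452),(54,446),(104,312),(131,313),(127,402),(97,402)]),cc)
    cs=(S,s([(39,486),(280,461),(211,552),(123,400),(202,430),(187,436)]),[cc[0],cc[2],cc[3],cc[5],cc[6],cc[7]])
    for o,n in (([ct],'cover top'),([cs],'cover scene'),([ct,cs],'cover both')): fit(o,0,n,[.54,.2,-.05])
    dd=[[45,14,28],[45,-14,28],[-45,-14,28],[-45,14,28],[110,0,14]]
    dt=(T,d([(165,245),(241,248),(213,500),(135,493),(221,68)]),dd)
    fit([dt],.036,'driver',[.53,-.175,-.1])
    for cam,c in (("top",T),("scene",S)):
        pass
E
python3 fit.py
```

```text
scale top [ 0.5601  0.0331 -0.1786] deg -10.24
[-0.2 -1.3  0.6 -0.4  0.2  0.3 -0.6  1.6]
scale scene [ 0.5566  0.0367 -0.1932] deg -11.07
[-1.4 -1.  -0.1  1.1  2.1 -1.1]
scale both [ 0.5596  0.0336 -0.1794] deg -10.28
[-0.4 -1.   0.4 -0.1 -0.1  0.6 -0.9  1.9 -2.  -1.6 -0.1 -0.6  1.1 -2.8]
cover top [ 0.535   0.2067 -0.0231] deg -1.32
[-0.2 -0.3  0.2 -0.1 -0.1  0.4 -0.3  0.8 -0.  -0.1 -0.2 -0.2 -0.1 -0.
  0.8 -0.3]
cover scene [0.5324 0.2124 0.0113] deg 0.65
[-1.8  0.1 -0.1 -0.4 -0.6 -0.1  0.2  0.   0.7 -0.9  1.1  1.9]
cover both [ 0.5347  0.2077 -0.0173] deg -0.99
[-0.9 -0.  -0.4 -0.  -0.5  0.5 -0.7  1.1 -0.6  0.1 -0.8 -0.  -0.6  0.1
  0.3 -0.  -1.4 -2.8  0.1 -1.9 -1.5 -2.4  0.8 -2.2  0.8 -2.8  1.  -0.1]
driver [ 0.527  -0.1724 -0.1291] deg -7.4
[-0.  -1.3  0.5  0.2  0.1  1.  -0.2  0.4 -0.3 -0.6]
```

```bash
cat >> h.py <<'E'
def Rt(a,y):
    a=np.array(a,float);a/=np.linalg.norm(a); y=np.array(y,float); y-=a*(a@y); y/=np.linalg.norm(y)
    return R.from_matrix(np.c_[a,y,np.cross(a,y)])
def plan(p,Rg,flip=True):
    p0,R0=pose(); best=None
    for k in ([0,1] if flip else [0]):
        Rk=Rg*R.from_rotvec([k*np.pi,0,0]); rv=(R0.inv()*Rk).as_rotvec()
        if best is None or np.linalg.norm(rv)<np.linalg.norm(best): best=rv
    t=R0.inv().apply(np.array(p)-p0)/.025; rv=np.degrees(best)/5
    n=max(np.linalg.norm(t)*25/41.7,np.linalg.norm(rv)*5/7.16)
    print('translation',np.round(t,2).tolist(),'turn',np.round(rv,2).tolist(),'rows>=',round(n,1))
def vdir(deg): return np.array([np.cos(np.radians(deg)),np.sin(np.radians(deg)),0])
E
python3 - <<'E'
from h import *
p,r=pose(); print(p,r.as_matrix().round(3)); c=calib("wrist"); print((r.inv().apply(c['origin']-p)).round(4)); print((r.inv().as_matrix()@c['R']).round(3))
plan([.535,.207,.16],Rt([0,0,-1],vdir(88.7)))
E
```

```text
[0.15083896 0.52890307 0.22443928] [[-0.     0.274  0.962]
 [-0.     0.962 -0.274]
 [-1.    -0.    -0.   ]]
[-0.1596  0.0011 -0.0836]
[[ 0.    -0.288  0.958]
 [ 1.    -0.    -0.   ]
 [ 0.     0.958  0.288]]
translation [2.58, -8.17, 18.31] turn [-2.92, -0.0, 0.0] rows>= 12.1
```

arm_command:
  deltas:
    - {"translation": [2.58,-8.17,18.31],"turn": [-2.9,0,0]}
    - {"translation": [2.58,-8.17,18.31],"turn": [-2.9,0,0]}
    - {"translation": [2.58,-8.17,18.31],"turn": [-2.9,0,0]}
    - {"translation": [2.58,-8.17,18.31],"turn": [-2.9,0,0]}
    - {"translation": [2.58,-8.17,18.31],"turn": [-2.9,0,0]}
    - {"translation": [2.58,-8.17,18.31],"turn": [-2.9,0,0]}
    - {"translation": [2.58,-8.17,18.31],"turn": [-2.9,0,0]}
    - {"translation": [2.58,-8.17,18.31],"turn": [-2.9,0,0]}
    - {"translation": [2.58,-8.17,18.31],"turn": [-2.9,0,0]}
    - {"translation": [2.58,-8.17,18.31],"turn": [-2.9,0,0]}
    - {"translation": [2.58,-8.17,18.31],"turn": [-2.9,0,0]}
    - {"translation": [2.58,-8.17,18.31],"turn": [-2.9,0,0]}
  gripper: 50
  force: 40

```text
time_s: 2.45
ee_pos: [0.5273, 0.2129, 0.1613]
eef_rot: [0.445, 1.57, 0.421]
force: [-0.3, 0.3, 0.5]
grip_width: 0.05
```

arm_command:
  deltas:
    - {"translation": [0,0,0],"turn": [0,0,0]}
    - {"translation": [0,0,0],"turn": [0,0,0]}

```text
time_s: 2.62
ee_pos: [0.5267, 0.2132, 0.1608]
eef_rot: [-2.825, 1.57, -2.853]
force: [-0.3, 0.9, -0.3]
grip_width: 0.05
```

```bash
cat > shot.py <<'E'
import sys
from h import *
n,f=sys.argv[1:3]; c=calib(n); print('t',round(ctrl.get_obs()['time_s'],2),*[np.round(v,4) for v in (pose()[0],ctrl.get_obs()['qpos'],ctrl.get_obs()['force'])])
im=optics.camera(n); cv2.imwrite(f"pics/{f}.png",im[:,:,::-1]); 
import pickle; pickle.dump(c,open(f"pics/{f}.pkl","wb"))
E
python3 shot.py wrist w1; python3 -c "
from h import *
plan([.535,.207,.16],Rt([0,0,-1],vdir(88.7)))"
```

```text
t 2.62 [0.5267 0.2132 0.1608] [ 0.3201  0.3988  1.5413  0.      1.2025 -1.223 ] [-0.2717  0.944  -0.2644]
translation [0.05, -0.28, 0.37] turn [-0.04, -0.01, 0.0] rows>= 0.3
```

View pics/w1.png

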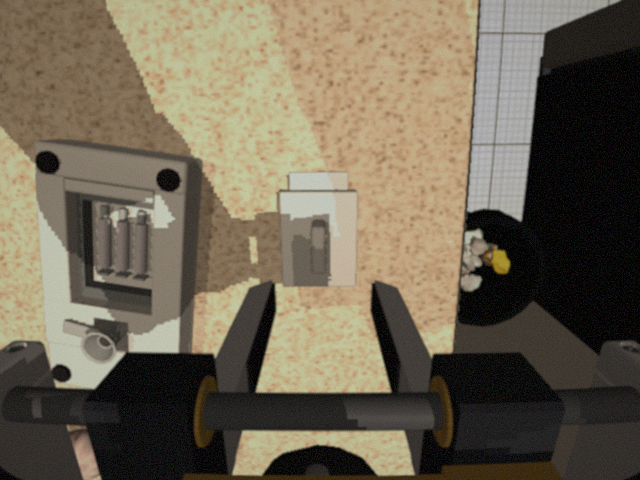

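```bash
python3 - <<'E'
import cv2
im=cv2.imread("pics/w1.png")
cv2.imwrite("pics/c4.png",cv2.resize(im[130:390,20:220],None,fx=3,fy=2.3*3/2.3,interpolation=cv2.INTER_CUBIC)[:, :])
cv2.imwrite("pics/c4.png",cv2.resize(im[130:390,20:220],None,fx=2.3,fy=2.3,interpolation=cv2.INTER_CUBIC))
cv2.imwrite("pics/c5.png",cv2.resize(im[165:295,265:375],None,fx=4.5,fy=4.5,interpolation=cv2.INTER_CUBIC))
E
```

```text
(no output)
```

View pics/c4.png

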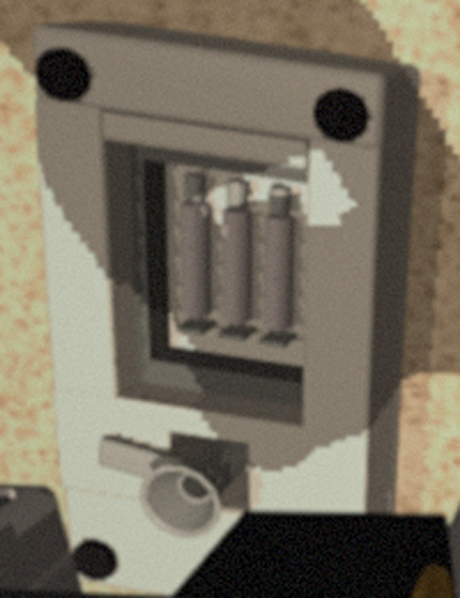

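View pics/c5.png

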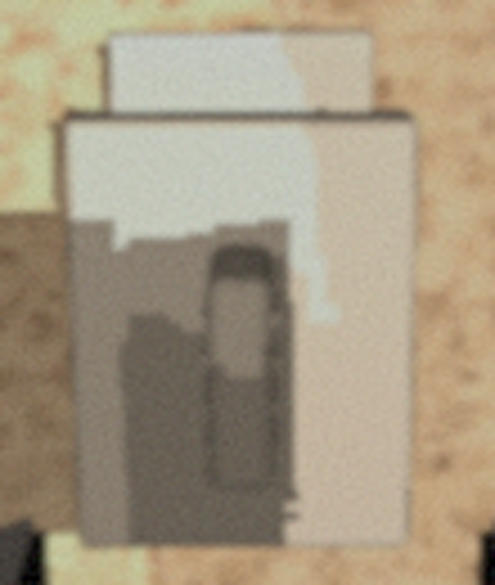

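```bash
cat > fit2.py <<'E'
from fit import *
import pickle
W=pickle.load(open('pics/w1.pkl','rb'))
a=lambda l: px(l,2.3,(20,130)); b=lambda l: px(l,4.5,(265,165))
sw=(W,a([(35,27),(380,75),(105,142),(308,180),(118,397),(303,424),(181,500)]),[[-110,-60,42],[-110,60,42],[-75,-35,42],[-75,35,42],[22,-35,42],[22,35,42],[48,0,62]])
tb=(T,t([(586,266),(432,238),(396,453),(549,480),(520,190)]),[[22,-35,42],[22,35,42],[-75,35,42],[-75,-35,42],[48,0,62]])
fit([sw],0,'scale wrist',x0)
fit([st],0,'scale top',x0)
fit([tb],0,'scale top bay',x0)
fit([sw,st,tb],0,'all',x0)
cw=(W,b([(68,120),(413,122),(408,542),(80,543),(108,33),(373,33)]),[[-43,-33,14],[-43,33,14],[43,33,14],[43,-33,14],[-58,-25,4],[-58,25,4]])
fit([cw],0,'cover wrist',[.535,.2,0])
E
python3 fit2.py
```

```text
scale wrist [ 0.5607  0.0369 -0.1813] deg -10.39
[-2.3 -1.   3.1  0.3 -0.1 -0.7 -0.2 -4.3 -0.2  1.2 -0.1  1.9  0.4  2.1]
scale top [ 0.5601  0.0331 -0.1786] deg -10.24
[-0.2 -1.3  0.6 -0.4  0.2  0.3 -0.6  1.6]
scale top bay [ 0.5611  0.0338 -0.1695] deg -9.71
[ 0.3 -0.3  0.3  0.  -0.4 -0.   0.2  0.1 -0.4  0.2]
all [ 0.5609  0.0361 -0.182 ] deg -10.43
[-3.2 -0.8  2.1  0.6 -1.  -0.5 -1.2 -4.  -1.1  1.3 -1.1  2.1 -0.6  2.2
 -1.6 -1.8 -0.9 -0.7 -1.7 -0.  -2.4  1.  -0.8  0.1 -0.8 -0.1 -2.1 -0.3
 -1.7  0.3 -1.4  0.4]
cover wrist [ 0.535   0.2098 -0.0258] deg -1.48
[-1.6 -0.1  1.7 -0.7  0.4  2.1 -0.7  2.  -0.2 -0.4  0.4 -0.5]
```

```bash
python3 -c "
from h import *
plan([.535,.2085,.0365],Rt([0,0,-1],vdir(88.6)))"
```

```text
translation [4.99, -0.22, 0.38] turn [-0.02, -0.01, 0.0] rows>= 3.0
```

arm_command:
  deltas:
    - {"translation": [2.5,-0.22,0.38],"turn": [0,0,0]}
    - {"translation": [2.5,-0.22,0.38],"turn": [0,0,0]}
    - {"translation": [3.5,-0.22,0.38],"turn": [0,0,0]}
    - {"translation": [4.4,-0.22,0.38],"turn": [0,0,0]}
    - {"translation": [4.97,-0.22,0.38],"turn": [0,0,0]}
    - {"translation": [4.97,-0.22,0.38],"turn": [0,0,0]}
    - {"translation": [4.97,-0.22,0.38],"turn": [0,0,0]}

```text
time_s: 3.25
ee_pos: [0.5346, 0.2099, 0.0376]
eef_rot: [-2.954, 1.57, -2.977]
force: [0.2, 0.5, 1.3]
grip_width: 0.0495
```

arm_command:
  deltas:
    - {"translation": [0,0,0],"turn": [0,0,0]}
    - {"translation": [0,0,0],"turn": [0,0,0]}
    - {"translation": [0,0,0],"turn": [0,0,0]}
    - {"translation": [0,0,0],"turn": [0,0,0]}
    - {"translation": [0,0,0],"turn": [0,0,0]}
    - {"translation": [0,0,0],"turn": [0,0,0]}
  gripper: 0
  force: 40

```text
time_s: 3.75
ee_pos: [0.5354, 0.2089, 0.0375]
eef_rot: [0.401, 1.57, 0.376]
force: [0.5, -1.2, -0.3]
grip_width: 0.0132
```

```bash
python3 shot.py wrist w2
```

```text
t 3.75 [0.5354 0.2089 0.0375] [ 0.3082  0.571   1.6071  0.      0.9631 -1.2377] [ 0.4932 -1.1552 -0.3317]
```

View pics/w2.png

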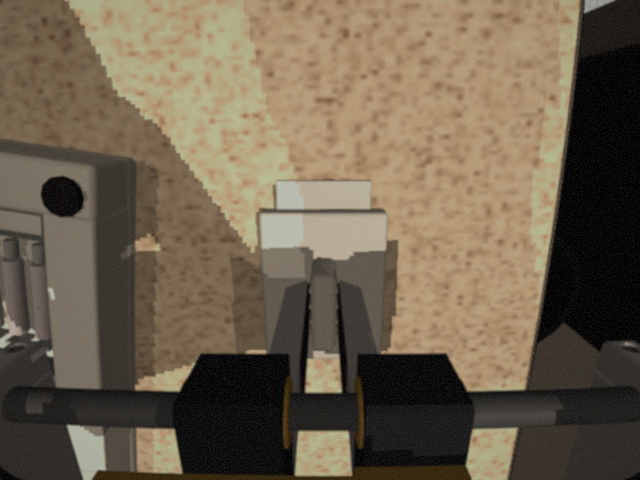

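```bash
cat > fit3.py <<'E'
from fit import *
import pickle
W=pickle.load(open('pics/w2.pkl','rb'))
fit([(W,np.array([(259.5,211.5),(386,210.5),(276,181),(371,180.5)]),[[-43,-33,14],[-43,33,14],[-58,-25,4],[-58,25,4]])],0,'cover',[.535,.2,0])
print(ctrl.get_obs()['grip_width'])
E
python3 fit3.py
```

```text
cover [ 0.5349  0.2102 -0.0191] deg -1.09
[-1.7  1.2  3.3  1.4 -1.1 -1.   0.8 -1.1]
0.011707762585025507
```

```bash
cat >> h.py <<'E'
SP=np.array([.561,.0355,0]); SY=-10.1
def cov(tip,th,dy=0,SP=SP,SY=SY,off=(.4,0,37.5)):
    Rs=R.from_euler('z',SY,degrees=True); Rc=R.from_euler('y',-th,degrees=True)
    o=np.array(tip,float)+Rc.apply([58,0,0])+Rc.apply(off)
    p=SP+Rs.apply(o/1000); M=(Rs*Rc).as_matrix()
    return p,Rt(-M[:,2],M[:,1])
E
python3 - <<'E'
from h import *
plan([.535,.209,.15],Rt([0,0,-1],vdir(88.6)))
p,r=cov((-71,0,75),15); print(p); plan(p,r)
E
```

```text
translation [-4.5, 0.01, -0.01] turn [-0.0, 0.0, -0.0] rows>= 2.7
[0.53708086 0.03976065 0.12633725]
translation [-3.56, -6.76, 0.24] turn [1.73, -2.99, -0.23] rows>= 4.6
```

arm_command:
  deltas:
    - {"translation": [-1.5,0,0],"turn": [0,0,0]}
    - {"translation": [-3,0,0],"turn": [0,0,0]}
    - {"translation": [-4.5,0,0],"turn": [0,0,0]}
    - {"translation": [-4.5,-1.4,0.05],"turn": [0.35,-0.6,-0.05]}
    - {"translation": [-4.5,-2.8,0.1],"turn": [0.7,-1.2,-0.1]}
    - {"translation": [-4.5,-4.2,0.15],"turn": [1.1,-1.8,-0.15]}
    - {"translation": [-4.5,-5.5,0.2],"turn": [1.4,-2.4,-0.2]}
    - {"translation": [-4.2,-6.76,0.24],"turn": [1.73,-3,-0.23]}
    - {"translation": [-4,-6.76,0.24],"turn": [1.73,-3,-0.23]}
    - {"translation": [-4,-6.76,0.24],"turn": [1.73,-3,-0.23]}
    - {"translation": [-4,-6.76,0.24],"turn": [1.73,-3,-0.23]}

```text
time_s: 4.72
ee_pos: [0.5371, 0.04, 0.1373]
eef_rot: [-0.0, 1.309, -0.177]
force: [-0.5, 0.3, -1.2]
grip_width: 0.0118
```

```bash
python3 shot.py wrist w3; python3 shot.py scene s3;  python3 shot.py top t3; python3 - <<'E'
from h import *
im=[cv2.imread(f"pics/{n}.png") for n in ("s3","t3")]
cv2.imwrite("pics/st3.png",np.hstack([cv2.resize(im[0][170:350,230:430],None,fx=2,fy=2,interpolation=2),cv2.resize(im[1][205:385,230:350],None,fx=2,fy=2,interpolation=2)]))
for h in (75,31.5):
  p,r=cov((-71,0,h),15); plan(p,r)
print(ctrl.get_obs()['grip_width'])
E
```

```text
t 4.72 [0.5371 0.04   0.1373] [ 0.0314  0.2445  1.8316 -0.0739  0.8108 -1.3187] [-0.4846  0.2861 -1.1666]
t 4.77 [0.5374 0.0404 0.1375] [ 0.0322  0.2446  1.831  -0.0738  0.8108 -1.3188] [-0.2588 -0.0753 -0.8179]
t 4.82 [0.5374 0.0406 0.1375] [ 0.0325  0.2446  1.831  -0.0739  0.8106 -1.3188] [-0.7934  0.6761 -1.4768]
translation [0.43, -0.04, -0.12] turn [0.01, 0.01, -0.0] rows>= 0.3
translation [2.11, -0.04, -0.57] turn [0.01, 0.01, -0.0] rows>= 1.3
0.011818669704110482
```

View pics/w3.png

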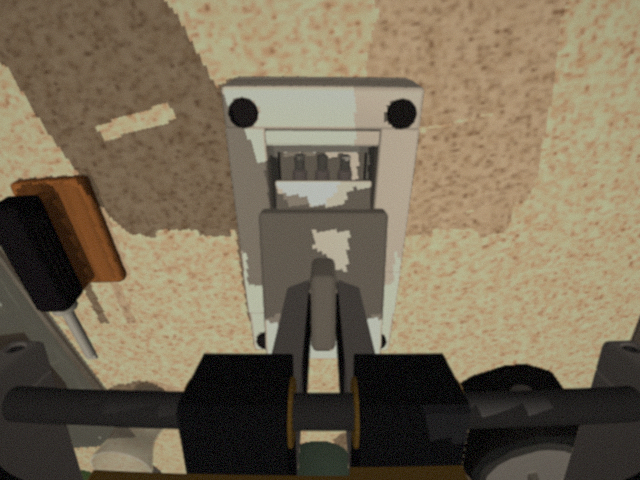

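View pics/st3.png

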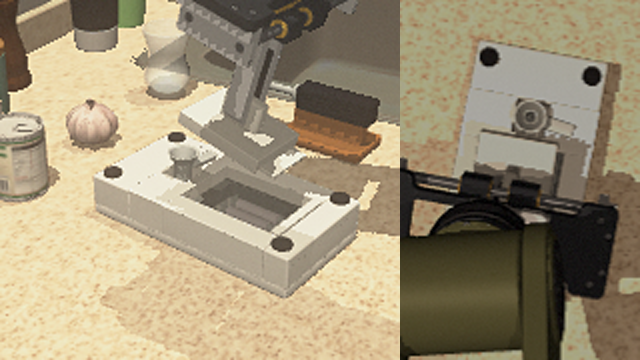

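```bash
python3 - <<'E'
import cv2
im=cv2.imread("pics/w3.png")
cv2.imwrite("pics/c6.png",cv2.resize(im[70:220,215:430],None,fx=3.7,fy=3.7,interpolation=cv2.INTER_CUBIC))
E
```

```text
(no output)
```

View pics/c6.png

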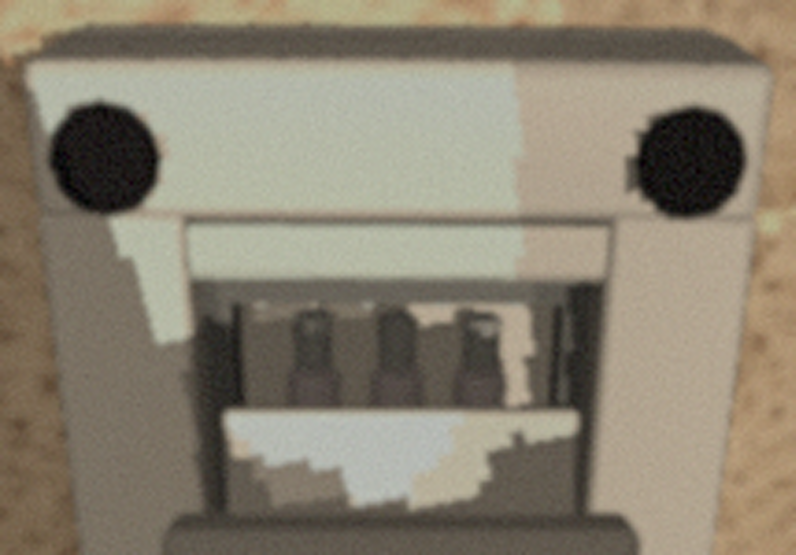

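```bash
cat > fit4.py <<'E'
from fit import *
import pickle
W=pickle.load(open('pics/w3.pkl','rb'))
g=lambda l: px(l,3.7,(215,70))
q=fit([(W,g([(25,62),(770,68),(190,280),(608,280),(40,213),(755,218)]),[[-110,-60,42],[-110,60,42],[-75,-35,42],[-75,35,42],[-86,-60,42],[-86,60,42]])],0,'scale',x0)
# predicted cover pts from tool pose
p=np.array([.5373,.0402,.1374]); r=R.from_euler('xyz',[0,1.309,-.177]); M=r.as_matrix()
for o in (np.array([.4,0,37.5]),):
    X=[[-58,-25,4],[-58,25,4],[-43,-33,14],[-43,33,14]]
    Wp=[p+M@(np.array([-(x[2]-o[2]),x[1]-o[1],x[0]-o[0]])/1000) for x in X]
    print(np.round(proj(W,Wp),1)); print(g([(222,409),(580,410),(165,520),(637,520)]).round(1))
E
python3 fit4.py; python3 -c "
from h import *
print(pose()[1].as_matrix().round(3))"
```

```text
scale [ 0.5604  0.036  -0.1833] deg -10.5
[-2.4 -0.2  3.7 -0.4  0.2 -0.1 -0.3  0.6 -1.5  0.4  2.2  0.3]
[[273.1 181. ]
 [370.  181. ]
 [255.7 213.6]
 [387.3 213.6]]
[[274.6 180.2]
 [371.4 180.4]
 [259.2 210.2]
 [386.8 210.2]]
[[ 0.255  0.174  0.951]
 [-0.045  0.985 -0.168]
 [-0.966 -0.     0.259]]
```

```bash
sed -i 's/^SP=.*/SP=np.array([.5607,.0353,0]); SY=-10.3/' h.py; python3 - <<'E'
from h import *
for tip in ((-71,0,50),(-71,0,31.5),(-81.5,0,31)):
  p,r=cov(tip,15); plan(p,r)
E
```

```text
translation [1.39, -0.05, -0.39] turn [0.05, 0.01, -0.01] rows>= 0.9
translation [2.11, -0.05, -0.58] turn [0.05, 0.01, -0.01] rows>= 1.3
translation [2.02, -0.04, -0.99] turn [0.05, 0.01, -0.01] rows>= 1.3
```

arm_command:
  deltas:
    - {"translation": [0.7,-0.05,-0.2],"turn": [0.05,0,0]}
    - {"translation": [1.4,-0.05,-0.39],"turn": [0.05,0,0]}
    - {"translation": [1.8,-0.05,-0.5],"turn": [0.05,0,0]}
    - {"translation": [2.1,-0.05,-0.58],"turn": [0.05,0,0]}
    - {"translation": [2.1,-0.05,-0.58],"turn": [0.05,0,0]}
    - {"translation": [2.1,-0.05,-0.58],"turn": [0.05,0,0]}

```text
time_s: 5.37
ee_pos: [0.5367, 0.0388, 0.083]
eef_rot: [0.004, 1.309, -0.177]
force: [0.4, -0.2, -1.3]
grip_width: 0.0115
```

```bash
python3 shot.py wrist w4; python3 - <<'E'
from h import *
im=cv2.imread("pics/w4.png"); cv2.imwrite("pics/c7.png",cv2.resize(im[40:360,180:470],None,fx=1.8,fy=1.8,interpolation=2))
for tip in ((-71,0,31.5),(-78,0,31),(-81.5,0,31)):
  p,r=cov(tip,15); plan(p,r)
E
```

```text
t 5.37 [0.5367 0.0388 0.083 ] [ 0.029   0.3273  1.8739 -0.0838  0.6852 -1.3032] [ 0.356  -0.2429 -1.2601]
translation [0.02, 0.03, -0.02] turn [-0.01, 0.01, -0.01] rows>= 0.0
translation [-0.03, 0.03, -0.29] turn [-0.01, 0.01, -0.01] rows>= 0.2
translation [-0.07, 0.03, -0.43] turn [-0.01, 0.01, -0.01] rows>= 0.3
```

View pics/c7.png

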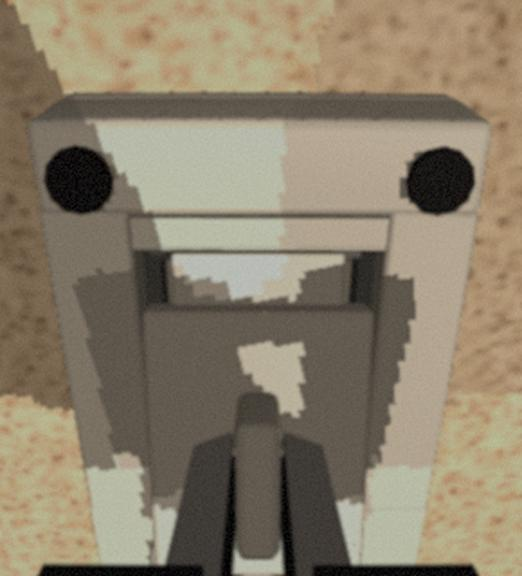

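arm_command:
  deltas:
    - {"translation": [-0.03,0.02,-0.2],"turn": [0,0,0]}
    - {"translation": [-0.07,0.02,-0.42],"turn": [0,0,0]}
    - {"translation": [-0.07,0.02,-0.42],"turn": [0,0,0]}
    - {"translation": [-0.07,0.02,-0.42],"turn": [0,0,0]}

```text
time_s: 5.75
ee_pos: [0.526, 0.0411, 0.0822]
eef_rot: [0.004, 1.308, -0.177]
force: [0.7, 0.3, -1.4]
grip_width: 0.0118
```

```bash
python3 shot.py wrist w5; python3 - <<'E'
from h import *
im=cv2.imread("pics/w5.png"); cv2.imwrite("pics/c7.png",cv2.resize(im[40:360,180:470],None,fx=1.8,fy=1.8,interpolation=2))
for tip,th in (((-81.5,0,31),15),((-81.5,0,30),10),((-81.8,0,29),5),((-82,0,28.3),0),((-82,0,27.5),0)):
  p,r=cov(tip,th); plan(p,r)
E
```

```text
t 5.75 [0.526  0.0411 0.0822] [ 0.0346  0.3085  1.9028 -0.0873  0.6748 -1.2943] [ 0.6771  0.3332 -1.3799]
translation [-0.01, 0.02, 0.01] turn [-0.01, 0.01, -0.01] rows>= 0.0
translation [0.24, 0.02, 0.12] turn [-0.01, 1.01, -0.01] rows>= 0.7
translation [0.5, 0.02, 0.2] turn [-0.01, 2.01, -0.01] rows>= 1.4
translation [0.75, 0.02, 0.27] turn [-0.01, 3.01, -0.01] rows>= 2.1
translation [0.78, 0.02, 0.26] turn [-0.01, 3.01, -0.01] rows>= 2.1
```

View pics/c7.png

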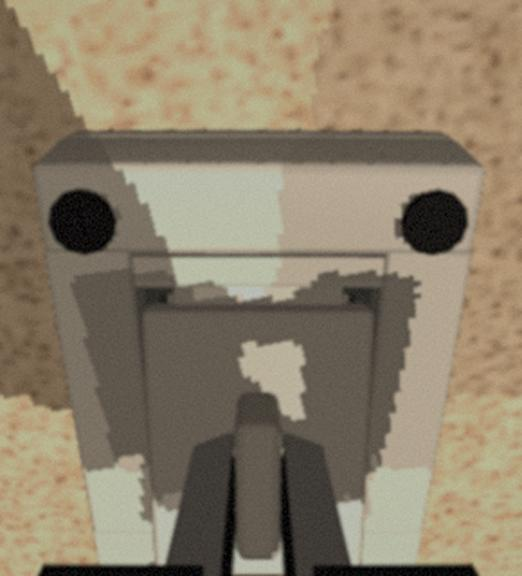

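Tongue is under the lip. No contact force. Lay it down.

arm_command:
  deltas:
    - {"translation": [0.12,0.02,0.06],"turn": [0,0.5,0]}
    - {"translation": [0.24,0.02,0.12],"turn": [0,1,0]}
    - {"translation": [0.37,0.02,0.16],"turn": [0,1.5,0]}
    - {"translation": [0.5,0.02,0.2],"turn": [0,2,0]}
    - {"translation": [0.62,0.02,0.24],"turn": [0,2.5,0]}
    - {"translation": [0.75,0.02,0.27],"turn": [0,3,0]}
    - {"translation": [0.76,0.02,0.27],"turn": [0,3,0]}
    - {"translation": [0.76,0.02,0.27],"turn": [0,3,0]}

```text
time_s: 6.47
ee_pos: [0.5383, 0.0393, 0.0654]
eef_rot: [0.6, 1.569, 0.419]
force: [2.1, -1.4, 1.4]
grip_width: 0.0117
```

```bash
python3 shot.py wrist w6; python3 - <<'E'
from h import *
im=cv2.imread("pics/w6.png"); cv2.imwrite("pics/c7.png",cv2.resize(im[40:360,180:470],None,fx=1.8,fy=1.8,interpolation=2))
for tip,th in (((-82,0,28.3),0),((-82,0,27.5),0)):
  p,r=cov(tip,th); print(p);plan(p,r)
E
```

```text
t 6.47 [0.5383 0.0393 0.0654] [ 4.7000e-03  4.6310e-01  1.6999e+00  1.0000e-03  9.7670e-01 -1.3857e+00] [ 2.0963 -1.4135  1.3602]
[0.53748031 0.03951973 0.0658    ]
translation [-0.02, 0.0, -0.02] turn [-0.01, 0.02, -0.01] rows>= 0.0
[0.53748031 0.03951973 0.065     ]
translation [0.02, 0.0, -0.02] turn [-0.01, 0.02, -0.01] rows>= 0.0
```

View pics/c7.png

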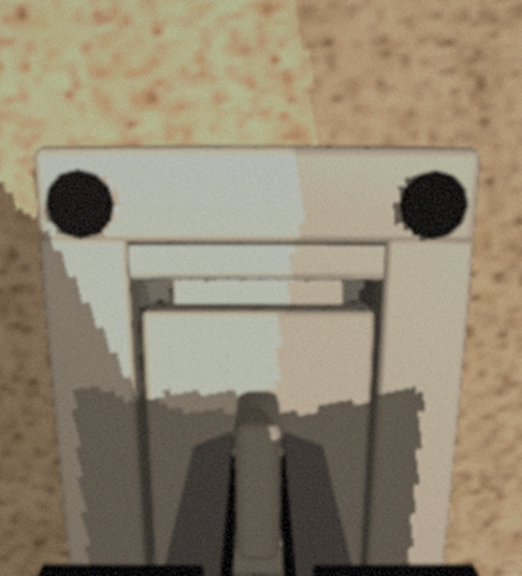

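arm_command:
  deltas:
    - {"translation": [0,0,0],"turn": [0,0,0]}
    - {"translation": [0,0,0],"turn": [0,0,0]}
    - {"translation": [0,0,0],"turn": [0,0,0]}
    - {"translation": [0,0,0],"turn": [0,0,0]}
    - {"translation": [-0.5,0,0],"turn": [0,0,0]}
    - {"translation": [-1,0,0],"turn": [0,0,0]}
    - {"translation": [-2.5,0,-1],"turn": [0,0,0]}
    - {"translation": [-4,0,-2],"turn": [0,0,0]}
    - {"translation": [-5.5,0,-3],"turn": [0,0,0]}
    - {"translation": [-5.5,0,-4],"turn": [0,0,0]}
    - {"translation": [-5.5,0,-4],"turn": [0,0,0]}
  gripper: 40

```text
time_s: 7.43
ee_pos: [0.4367, 0.058, 0.2054]
eef_rot: [0.42, 1.566, 0.24]
force: [-0.6, -0.1, -0.6]
grip_width: 0.0397
```

```bash
python3 shot.py wrist w7; python3 shot.py top t7;python3 - <<'E'
from h import *
im=cv2.imread("pics/t7.png"); cv2.imwrite("pics/c8.png",cv2.resize(im[215:365,235:445],None,fx=3.7,fy=3.7,interpolation=2))
E
```

```text
t 7.43 [0.4367 0.058  0.2054] [ 4.8300e-02  6.9100e-02  1.8405e+00  1.0000e-03  1.2269e+00 -1.3428e+00] [-0.5553 -0.1042 -0.622 ]
t 7.48 [0.4381 0.0577 0.2042] [ 4.7500e-02  7.4000e-02  1.8382e+00  9.0000e-04  1.2252e+00 -1.3435e+00] [ 0.2347  0.3753 -0.2683]
```

View pics/w7.png

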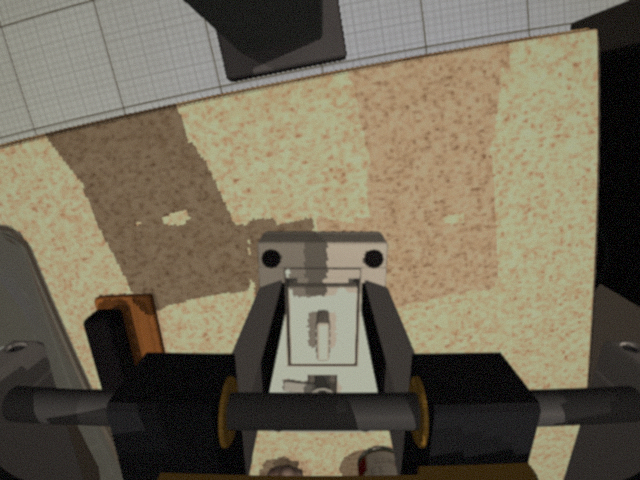

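View pics/c8.png

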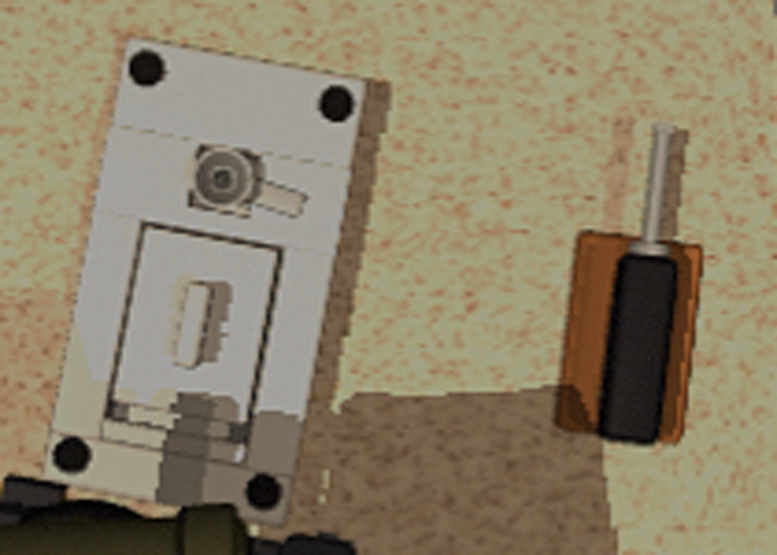

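```bash
python3 - <<'E'
from h import *
T=calib("top")
f=lambda u:(np.array(u)+.5)/3.7-.5+np.array([235,215])
Rs=R.from_euler('z',SY,degrees=True)
for z in (.0435,.048):
  for u in ((308,192),(301,216),(304,204)):
    P=at_z(T,f(u),z)+np.array([0,.002,0]); q=Rs.inv().apply(P-SP)*1000; print(z,q.round(1), np.hypot(q[0]-48,q[1]), 'angle cw from -y', np.degrees(np.arctan2(-(q[0]-48),-q[1])).round(1))
m=at_z(T,f((222,178)),.062)+np.array([0,.002,0]); print('mouth',m,Rs.inv().apply(m-SP)*1000, 'exp',SP+Rs.apply([.048,0,0]))
m=models.mark_of('screw_mouth','top')[0]; print(m,at_z(T,m['at'],.062))
E
```

```text
0.0435 [ 49.8 -40.9  43.5] 40.93617336948775 angle cw from -y -2.6
0.0435 [ 37.8 -39.7  43.5] 40.96964897697348 angle cw from -y 14.4
0.0435 [ 43.8 -40.   43.5] 40.272795040595334 angle cw from -y 6.0
0.048 [ 49.5 -41.   48. ] 41.000524892865904 angle cw from -y -2.1
0.048 [ 37.5 -39.8  48. ] 41.11772517406831 angle cw from -y 14.8
0.048 [ 43.5 -40.1  48. ] 40.38543367159977 angle cw from -y 6.4
mouth [0.60762521 0.0269567  0.062     ] [47.66080824  0.18148669 62.        ] exp [0.60792648 0.02671749 0.        ]
{'at': [291.5, 263.4], 'score': 0.59} [0.60645356 0.03046358 0.062     ]
```

```bash
cat > kin.py <<'E'
import numpy as np
from scipy.optimize import least_squares
D=[([.3005,1.5216,1.3207],[.1507,.5287,.2239]),([.3988,1.5413,1.2025],[.5267,.2132,.1608]),([.571,1.6071,.9631],[.5354,.2089,.0375]),([.2445,1.8316,.8108],[.5371,.04,.1373]),([.3273,1.8739,.6852],[.5367,.0388,.083]),([.3085,1.9028,.6748],[.526,.0411,.0822]),([.4631,1.6999,.9767],[.5383,.0393,.0654]),([.0691,1.8405,1.2269],[.4367,.058,.2054])]
def fk(p,q):
    a=q[0];b=q[0]+q[1]+p[4];s=q[0]+q[1]+q[2]
    return np.array([p[5]+p[1]*np.sin(a)+p[2]*np.sin(b)+p[3]*np.sin(s),p[0]+p[1]*np.cos(a)+p[2]*np.cos(b)+p[3]*np.cos(s)])
def f(p): return np.concatenate([fk(p,q)-[np.hypot(P[0],P[1]),P[2]] for q,P in D])
best=None
for k in range(60):
    x=np.random.default_rng(k).uniform([0,.2,.2,.1,-.6,-.1],[.6,.8,.8,.5,.6,.3])
    r=least_squares(f,x,max_nfev=2000)
    if best is None or r.cost<best.cost: best=r
P=best.x
if __name__=="__main__": print(P.round(4),np.abs(f(P)).max())
E
python3 kin.py
```

```text
[0.22   0.4242 0.4486 0.2501 0.0927 0.0022] 0.000320493168899684
```

```bash
cat >> kin.py <<'E'
def ik(r,z,tiltfwd):  # angle sum in deg: 180 = down, <180 forward
    s=np.radians(tiltfwd); w=np.array([r-P[3]*np.sin(s)-P[5],z-P[3]*np.cos(s)-P[0]])
    d=np.hypot(*w); L1,L2=P[1],P[2]
    c=(d*d-L1*L1-L2*L2)/(2*L1*L2)
    if abs(c)>1: return None,d
    b=np.arccos(c); th=np.arctan2(w[0],w[1])
    q2=th-np.arctan2(L2*np.sin(b),L1+L2*np.cos(b)); q3=b-P[4]
    return np.array([q2,q3,s-q2-q3]),w
if __name__=="__main__":
    for al in (30,40,45,50,55,60,70):
        a=ik(.56,.05,90+al); a2=ik(.56,.2,90+al); b=ik(.608,.135,180+al); b2=ik(.608,.26,180+al)
        print(al,*[ (x[0].round(2) if x[0] is not None else 'none %.2f'%x[1]) for x in (a,a2,b,b2)], a[1].round(2)+[0,.22])
E
python3 kin.py
```

```text
[0.22   0.4242 0.4486 0.2501 0.0927 0.0022] 0.000320493168899684
30 [ 0.47  2.24 -0.62] [ 0.06  2.21 -0.17] [0.82 1.01 1.83] [0.74 0.87 2.06] [0.34 0.18]
40 [ 0.4   2.18 -0.31] [0.04 2.12 0.11] [0.94 0.87 2.03] [0.86 0.73 2.26] [0.37 0.21]
45 [ 0.38  2.15 -0.17] [0.05 2.07 0.24] [1.   0.8  2.13] [0.91 0.66 2.35] [0.38 0.23]
50 [ 0.36  2.1  -0.02] [0.06 2.01 0.37] [1.05 0.73 2.23] [0.97 0.59 2.45] [0.4  0.24]
55 [0.36 2.06 0.11] [0.08 1.96 0.49] [1.11 0.65 2.33] [1.03 0.53 2.54] [0.41 0.25]
60 [0.37 2.01 0.25] [0.11 1.9  0.61] [1.17 0.58 2.43] [1.08 0.47 2.64] [0.43 0.27]
70 [0.4  1.89 0.5 ] [0.17 1.78 0.84] [1.29 0.45 2.62] [1.19 0.37 2.81] [0.47 0.29]
```

```bash
python3 - <<'E'
from h import *
S=calib("scene")
for u in [(45,300),(57,312),(230,213),(330,175),(277,193),(40,275)]: print(u,at_z(S,u,0).round(3),at_z(S,u,.05).round(3))
E
cat > fk6.py <<'E'
from h import *
from scipy.optimize import least_squares
h,L1,Lx,Lo,L3,r0=.22,.4242,.4486*np.cos(.0927),.4486*np.sin(.0927),.2501,.0022
LIM=np.array([[-3.03,3.03],[-.79,2.21],[.23,2.52],[-1.04,4.18],[0,3.07],[-2.55,2.55]])
SG=(1,1)  # q4,q6 signs
Q60=0
def fk(q,full=False,SG=None,off=None):
    sg=SG or globals()['SG']; o=Q60 if off is None else off
    # local: forward x, up z; pitch angle from up
    Rz=R.from_euler('z',q[0]); 
    def fr(ang): return R.from_euler('y',ang-np.pi/2)  # maps x -> direction at angle from up
    d=lambda ang: np.array([np.sin(ang),0,np.cos(ang)])
    p=np.array([r0,0,h])+L1*d(q[1])
    A=fr(q[1]+q[2])*R.from_euler('x',sg[0]*q[3])
    p=p+A.apply([Lx,0,-Lo*(1)]) if False else p+Lx*d(q[1]+q[2])+Lo*d(q[1]+q[2]+np.pi/2)
    w=p
    T=A*R.from_euler('y',q[4])
    p=p+T.apply([L3,0,0]); T=T*R.from_euler('x',sg[1]*q[5]+o)
    return Rz.apply(p),Rz*T,Rz.apply(w)
E
python3 - <<'E'
from fk6 import *
import itertools
data=[([1.22643916e+00,3.00474721e-01,1.52160721e+00,0,1.32068468e+00,-6.66031509e-02],[.1507,.5287,.2239],[-1.6290051,1.56962233,-1.90675659]),
([.0314,.2445,1.8316,-.0739,.8108,-1.3187],[.5371,.04,.1373],[0,1.309,-.177]),
([.0346,.3085,1.9028,-.0873,.6748,-1.2943],[.526,.0411,.0822],[.004,1.308,-.177])]
for sg in itertools.product((1,-1),(1,-1)):
  for o in (0,np.pi/2,-np.pi/2,np.pi):
    e=[]
    for q,p,r in data:
        P,T,_=fk(q,SG=sg,off=o); e+= [np.linalg.norm(P-p)*1000, np.degrees((T.inv()*R.from_euler('xyz',r)).magnitude())]
    if max(e)<30: print(sg,o,np.round(e,2))
E
```

```text
(45, 300) [0.988 0.334 0.   ] [0.906 0.371 0.05 ]
(57, 312) [0.936 0.346 0.   ] [0.861 0.381 0.05 ]
(230, 213) [ 0.948 -0.119 -0.   ] [ 0.871 -0.032  0.05 ]
(330, 175) [ 0.864 -0.504  0.   ] [ 0.797 -0.374  0.05 ]
(277, 193) [ 0.922 -0.293 -0.   ] [ 0.848 -0.187  0.05 ]
(40, 275) [1.076 0.288 0.   ] [0.985 0.33  0.05 ]
```

```bash
python3 - <<'E'
from fk6 import *
import itertools
data=[([1.22643916e+00,3.00474721e-01,1.52160721e+00,0,1.32068468e+00,-6.66031509e-02],[.1507,.5287,.2239],[-1.6290051,1.56962233,-1.90675659]),
([.0314,.2445,1.8316,-.0739,.8108,-1.3187],[.5371,.04,.1373],[0,1.309,-.177]),
([.0346,.3085,1.9028,-.0873,.6748,-1.2943],[.526,.0411,.0822],[.004,1.308,-.177])]
for sg in itertools.product((1,-1),(1,-1)):
  for o in (0,np.pi/2,-np.pi/2,np.pi):
    e=[]
    for q,p,r in data:
        P,T,_=fk(q,SG=sg,off=o); e+= [np.linalg.norm(P-p)*1000, np.degrees((T.inv()*R.from_euler('xyz',r)).magnitude())]
    print(sg,np.round(o,1),np.round(e,2))
E
```

```text
(1, 1) 0 [36.65 90.   36.51 90.02 36.51 90.02]
(1, 1) 1.6 [3.665e+01 0.000e+00 3.651e+01 3.000e-02 3.651e+01 2.000e-02]
(1, 1) -1.6 [ 36.65 180.    36.51 179.98  36.51 179.98]
(1, 1) 3.1 [36.65 90.   36.51 89.98 36.51 89.98]
(1, -1) 0 [36.65 82.37 36.51 61.09 36.51 58.3 ]
(1, -1) 1.6 [ 36.65   7.63  36.51 151.09  36.51 148.3 ]
(1, -1) -1.6 [ 36.65 172.37  36.51  28.91  36.51  31.7 ]
(1, -1) 3.1 [ 36.65  97.63  36.51 118.91  36.51 121.7 ]
(-1, 1) 0 [36.65 90.    9.77 84.36  9.29 82.39]
(-1, 1) 1.6 [36.65  0.    9.77  8.46  9.29  9.99]
(-1, 1) -1.6 [ 36.65 180.     9.77 174.19   9.29 172.21]
(-1, 1) 3.1 [36.65 90.    9.77 95.97  9.29 97.95]
(-1, -1) 0 [36.65 82.37  9.77 67.18  9.29 66.38]
(-1, -1) 1.6 [ 36.65   7.63   9.77 156.96   9.29 156.16]
(-1, -1) -1.6 [ 36.65 172.37   9.77  23.86   9.29  24.67]
(-1, -1) 3.1 [ 36.65  97.63   9.77 113.18   9.29 113.99]
```

```bash
sed -i 's/^Q60=0/Q60=np.pi\/2; DY=0.0/; s/np.array(\[r0,0,h\])/np.array([r0,DY,h])/' fk6.py; cat >> fk6.py <<'E'
def solve(p,Rg,q0,w=.3,lim=True):
    f=lambda q: np.r_[(fk(q)[0]-p)*10,(fk(q)[1].inv()*Rg).as_rotvec()*1]
    s=least_squares(f,np.clip(q0,LIM[:,0]+.02,LIM[:,1]-.02),bounds=(LIM[:,0],LIM[:,1])); return s.x,np.linalg.norm(f(s.x))
E
python3 - <<'E'
import fk6; from fk6 import *
data=[([1.22643916e+00,3.00474721e-01,1.52160721e+00,0,1.32068468e+00,-6.66031509e-02],[.1507,.5287,.2239]),
([.0314,.2445,1.8316,-.0739,.8108,-1.3187],[.5371,.04,.1373]),
([.0346,.3085,1.9028,-.0873,.6748,-1.2943],[.526,.0411,.0822]),([ 0.3082,  0.571 ,  1.6071 , 0.   ,   0.9631 ,-1.2377],[0.5354, 0.2089, 0.0375]),([4.7e-03,4.6310e-01,1.6999e+00,1e-3,9.7670e-01,-1.3857],[.5383,.0393,.0654]),([.0483,.0691,1.8405,.001,1.2269,-1.3428],[.4367,.058,.2054])]
def f(x):
    fk6.h,fk6.L1,fk6.Lx,fk6.Lo,fk6.L3,fk6.r0,fk6.DY=x
    return np.concatenate([fk6.fk(q)[0]-p for q,p in data])
s=least_squares(f,[.22,.4242,.4467,.0415,.25,.0022,.0365]); print(s.x.round(4),np.abs(s.fun).max()*1000)
E
```

```text
[0.2211 0.4244 0.4474 0.041  0.2517 0.     0.0366] 0.05277617034674109
```

```bash
sed -i 's/^h,L1,.*/h,L1,Lx,Lo,L3,r0=.2211,.4244,.4474,.041,.2517,0./; s/DY=0.0/DY=.0366/' fk6.py; cat > srch.py <<'E'
from fk6 import *
DP=np.array([.527,-.1704,.036]); DYAW=-7.4
def pickpose(al,gx=5,z=.05):
    d=vdir(DYAW); a=np.cos(np.radians(al))*d+np.array([0,0,-np.sin(np.radians(al))])
    y=np.cross([0,0,1],d); p=DP+d*gx/1000; p[2]=z
    return p,Rt(a,y)
def standpose(al,phi,tipz,gx=5,xy=(.6078,.0268)):
    hd=vdir(phi); a=np.sin(np.radians(al))*hd+np.array([0,0,-np.cos(np.radians(al))]); b=np.array([0,0,-1.])
    zt=(b-np.cos(np.radians(al))*a)/np.sin(np.radians(al)); y=np.cross(zt,a)
    return np.array([xy[0],xy[1],tipz+.110-gx/1000]),R.from_matrix(np.c_[a,y,zt])
if __name__=="__main__":
    q0=np.array([0,.07,1.84,0,1.22,-1.34])
    for al in (60,70,80,90):
        p,r=pickpose(al); q,e=solve(p,r,q0); p2,r2=pickpose(al,z=.2); q2,e2=solve(p2,r2,q)
        print('AL',al,'pick',q.round(2),round(e,4),'lift',q2.round(2),round(e2,4))
        for phi in range(-180,180,30):
            best=[]
            for q4 in (0,.8,1.6,2.4,3.1,3.9):
              for q6 in (-1.5,0,1.5):
                p,r=standpose(al,phi,.026); s,e=solve(p,r,[0.05,.7,1.3,q4,1.3,q6])
                if e<1e-3:
                    p,r=standpose(al,phi,.1); s2,e2=solve(p,r,s)
                    if e2<1e-3 and not any(np.abs(s-b[0]).max()<.05 for b in best): best.append((s,s2))
            for s,s2 in best: print('  phi',phi,s.round(2),s2.round(2), 'w',fk(s)[2].round(2))
E
python3 srch.py
```

```text
AL 60 pick [-0.45  0.37  2.01  0.54  0.31 -2.36] 0.0 lift [-0.45  0.11  1.9   0.26  0.65 -2.06] 0.0
  phi -180 [-0.01  1.19  0.57 -0.02  2.43 -1.59] [-0.01  1.12  0.52 -0.02  2.54 -1.59] w [0.83 0.03 0.26]
  phi -150 [ 0.12  1.12  0.69 -0.46  2.28 -2.09] [ 0.12  1.05  0.65 -0.51  2.38 -2.17] w [0.8  0.14 0.26]
  phi -120 [ 0.24  0.96  0.99 -0.74  1.95 -2.37] [ 0.24  0.88  0.96 -0.77  2.03 -2.46] w [0.72 0.22 0.26]
  phi 0 [-0.03  0.31  2.12  3.08  0.34 -1.52] [-0.03  0.15  2.09  2.99  0.15 -1.44] w [0.39 0.03 0.26]
  phi 30 [-0.28  0.38  2.03  1.75  0.69 -0.7 ] [-0.28  0.22  2.    1.52  0.67 -0.41] w [ 0.42 -0.08  0.26]
  phi 60 [-0.38  0.54  1.76  1.24  1.13 -0.62] [-0.38  0.41  1.73  1.18  1.19 -0.46] w [ 0.5  -0.16  0.26]
  phi 90 [-0.36  0.73  1.42  0.94  1.55 -0.67] [-0.36  0.63  1.39  0.95  1.63 -0.57] w [ 0.61 -0.19  0.26]
  phi 120 [-0.27  0.93  1.05  0.71  1.95 -0.81] [-0.27  0.85  1.02  0.74  2.03 -0.73] w [ 0.72 -0.16  0.26]
  phi 150 [-0.15  1.1   0.73  0.43  2.28 -1.09] [-0.15  1.03  0.69  0.48  2.38 -1.02] w [ 0.8  -0.08  0.26]
AL 70 pick [-0.42  0.4   1.9   0.2   0.52 
[... 2112 characters left out ...]
9 ] [ 0.29  0.48  2.06  4.05  1.17 -2.03] w [0.39 0.15 0.13]
  phi 0 [-0.03  0.62  2.19  3.11  1.23 -1.56] [-0.03  0.4   2.21  3.11  1.04 -1.55] w [0.36 0.03 0.13]
  phi 30 [-0.34  0.66  2.07  2.24  1.31 -1.25] [-0.34  0.46  2.1   2.19  1.21 -1.11] w [ 0.39 -0.1   0.13]
  phi 60 [-0.45  0.78  1.76  1.63  1.53 -0.97] [-0.45  0.63  1.78  1.63  1.52 -0.84] w [ 0.48 -0.19  0.13]
  phi 90 [-0.41  0.96  1.36  1.28  1.87 -0.79] [-0.41  0.83  1.38  1.31  1.9  -0.69] w [ 0.61 -0.22  0.13]
  phi 120 [-0.3   1.16  0.93  1.08  2.26 -0.7 ] [-0.3   1.05  0.95  1.14  2.3  -0.6 ] w [ 0.73 -0.19  0.13]
  phi 150 [-0.16  1.37  0.5   0.9   2.67 -0.73] [-0.16  1.27  0.54  1.02  2.72 -0.59] w [ 0.83 -0.1   0.13]
```

```bash
python3 - <<'E'
from srch import *
p,r=pickpose(70,z=.05); a=r.as_matrix()[:,0]; pp=p-a*.09
q,e=solve(pp,r,ctrl.get_obs()['qpos']); print(pp,q.round(2),e); plan(pp,r)
E
```

```text
[ 0.50143292 -0.16707942  0.13457234] [-0.44  0.19  1.92  0.16  0.7  -1.99] 1.6595785439115728e-15
translation [2.72, -8.39, 4.06] turn [-0.59, -3.99, 0.09] rows>= 5.8
```

arm_command:
  deltas:
    - {"translation": [0.4,-2,1],"turn": [-0.1,-0.8,0]}
    - {"translation": [0.8,-3.6,1.8],"turn": [-0.2,-1.6,0]}
    - {"translation": [1.2,-5.2,2.6],"turn": [-0.3,-2.4,0.05]}
    - {"translation": [1.8,-6.8,3.3],"turn": [-0.45,-3.2,0.1]}
    - {"translation": [2.4,-8,3.9],"turn": [-0.6,-4,0.1]}
    - {"translation": [2.72,-8.4,4.06],"turn": [-0.6,-4,0.1]}
    - {"translation": [2.72,-8.4,4.06],"turn": [-0.6,-4,0.1]}
    - {"translation": [2.72,-8.4,4.06],"turn": [-0.6,-4,0.1]}
    - {"translation": [2.72,-8.4,4.06],"turn": [-0.6,-4,0.1]}
  gripper: 60

```text
time_s: 8.33
ee_pos: [0.5012, -0.1674, 0.1337]
eef_rot: [0.003, 1.223, -0.126]
force: [0.9, -0.7, 0.0]
grip_width: 0.0601
```

```bash
python3 shot.py wrist w8
```

```text
t 8.33 [ 0.5012 -0.1674  0.1337] [-0.4424  0.1939  1.9225  0.1657  0.7    -1.9939] [ 0.8892 -0.69    0.0019]
```

View pics/w8.png

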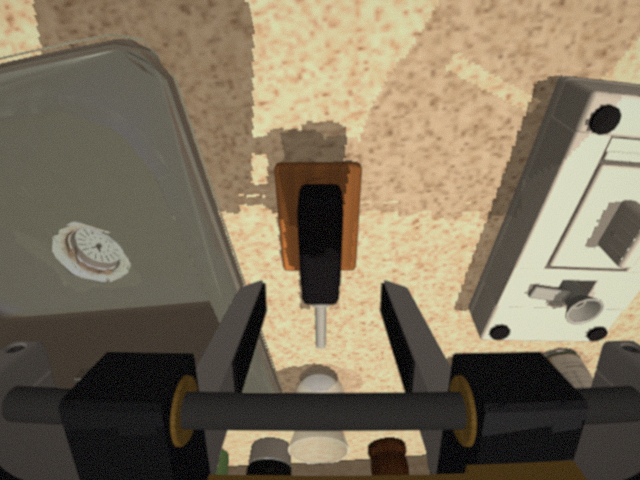

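```bash
python3 - <<'E'
from fit import *; import pickle
W=pickle.load(open('pics/w8.pkl','rb'))
q=fit([(W,np.array([(300,185),(342.5,184.5),(303,303),(338.5,303),(320.5,347)]),[[-45,-14,28],[-45,14,28],[45,-14,28],[45,14,28],[110,0,16]])],.036,'drv',[.527,-.17,-.1])
from srch import *
p,r=pickpose(70,z=.05); plan(p,r)
E
```

```text
drv [ 0.5164 -0.1697 -0.1357] deg -7.77
[-3.1  2.2  3.   3.  -1.7 -4.9  1.6 -4.7  0.  -5. ]
translation [3.59, -0.01, 0.01] turn [0.02, -0.0, -0.01] rows>= 2.2
```

arm_command:
  deltas:
    - {"translation": [1.2,0,0],"turn": [0,0,0]}
    - {"translation": [2.4,0,0],"turn": [0,0,0]}
    - {"translation": [3.2,0,0],"turn": [0,0,0]}
    - {"translation": [3.59,0,0],"turn": [0,0,0]}
    - {"translation": [3.59,0,0],"turn": [0,0,0]}
    - {"translation": [3.59,0,0],"turn": [0,0,0]}

```text
time_s: 8.88
ee_pos: [0.5319, -0.1708, 0.0508]
eef_rot: [0.001, 1.221, -0.126]
force: [-0.2, 0.1, -0.0]
grip_width: 0.06
```

arm_command:
  deltas:
    - {"translation": [0,0,0],"turn": [0,0,0]}
    - {"translation": [0,0,0],"turn": [0,0,0]}
    - {"translation": [0,0,0],"turn": [0,0,0]}
    - {"translation": [0,0,0],"turn": [0,0,0]}
    - {"translation": [0,0,0],"turn": [0,0,0]}
    - {"translation": [0,0,0],"turn": [0,0,0]}
  gripper: 0
  force: 50

```text
time_s: 9.38
ee_pos: [0.5317, -0.1715, 0.0506]
eef_rot: [0.001, 1.22, -0.127]
force: [-4.0, 1.1, 5.1]
grip_width: 0.0276
```

```bash
python3 shot.py wrist w9; python3 shot.py top t9; python3 - <<'E'
from h import *
im=[cv2.imread(f"pics/{n}.png") for n in ("w9","t9")]
cv2.imwrite("pics/c9.png",np.hstack([im[0][120:420,180:460],cv2.resize(im[1][215:365,340:465],None,fx=2,fy=2,interpolation=2)]))
print(ctrl.get_obs()['grip_width'],pose()[0])
E
```

```text
t 9.38 [ 0.5317 -0.1715  0.0506] [-0.4227  0.395   1.8959  0.2012  0.5233 -2.0232] [-4.0155  1.0722  5.0534]
t 9.43 [ 0.5318 -0.1715  0.0505] [-0.4226  0.395   1.8958  0.2012  0.5233 -2.0232] [-3.6863  0.4366  6.7416]
0.027501299401674766 [ 0.531773   -0.17147132  0.05055782]
```

View pics/c9.png

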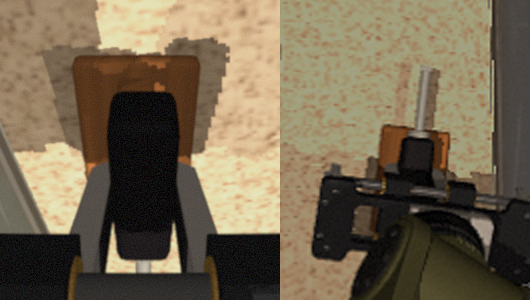

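```bash
python3 - <<'E'
from srch import *
from scipy.spatial.transform import Slerp
q=ctrl.get_obs()['qpos']; p0,r0_=pose()
p1=p0+[0,0,.2]; q,e=solve(p1,r0_,q); print('lift',q.round(2),e)
for phi in (90,100,110):
    p2,r2=standpose(70,phi,.15); print(phi,'mag',np.degrees((r0_.inv()*r2).magnitude()))
    S=Slerp([0,1],R.concatenate([r0_,r2])); qq=q.copy()
    for t in np.linspace(0,1,9):
        pt=p1+(p2-p1)*t
        qq,e=solve(pt,S(t),qq); b=S(t).as_matrix()@ (np.cos(np.radians(70))*np.array([1,0,0])+np.sin(np.radians(70))*np.array([0,0,1]))
        print(round(t,2),qq.round(2),round(e,4),'tip',(pt+b*.105).round(3))
E
```

```text
lift [-0.42  0.12  1.71  0.12  0.98 -1.92] 1.1718189494988479e-15
90 mag 115.8925775065057
0.0 [-0.42  0.12  1.71  0.12  0.98 -1.92] 0.0 tip [ 0.636 -0.185  0.251]
0.12 [-0.4   0.21  1.59  0.16  1.18 -1.72] 0.0 tip [ 0.641 -0.173  0.234]
0.25 [-0.38  0.3   1.48  0.23  1.37 -1.55] 0.0 tip [ 0.643 -0.157  0.216]
0.38 [-0.38  0.38  1.38  0.33  1.52 -1.38] 0.0 tip [ 0.641 -0.138  0.198]
0.5 [-0.38  0.46  1.31  0.45  1.64 -1.21] 0.0 tip [ 0.636 -0.113  0.182]
0.62 [-0.39  0.53  1.28  0.59  1.73 -1.03] 0.0 tip [ 0.629 -0.084  0.168]
0.75 [-0.39  0.58  1.27  0.75  1.77 -0.85] 0.0 tip [ 0.621 -0.051  0.158]
0.88 [-0.39  0.61  1.3   0.92  1.78 -0.69] 0.0 tip [ 0.614 -0.013  0.152]
1.0 [-0.39  0.63  1.36  1.09  1.76 -0.54] 0.0 tip [0.608 0.027 0.15 ]
100 mag 110.58816254680104
0.0 [-0.42  0.12  1.71  0.12  0.98 -1.92] 0.0 tip [ 0.636 -0.185  0.251]
0.12 [-0.39  0.21  1.58  0.14  1.19 -1.73] 0.0 tip [ 0.642 -0.171  0.233]
0.25 [-0.37  0.31  1.46  0.2   1.39 -1.57] 0.0 tip [ 0.644 -0.155  0.215]
0.38 [-0.36  0.4   1.35  0.29  1.56 -1.41] 0.0 tip [ 0.642 -0.134  0.197]
0.5 [-0.36  0.49  1.26  0.4
[... 324 characters left out ...]
 0.027 0.15 ]
110 mag 105.73192965923926
0.0 [-0.42  0.12  1.71  0.12  0.98 -1.92] 0.0 tip [ 0.636 -0.185  0.251]
0.12 [-0.38  0.21  1.58  0.13  1.2  -1.74] 0.0 tip [ 0.642 -0.17   0.232]
0.25 [-0.36  0.32  1.44  0.17  1.4  -1.59] 0.0 tip [ 0.644 -0.152  0.214]
0.38 [-0.35  0.42  1.32  0.25  1.59 -1.44] 0.0 tip [ 0.643 -0.13   0.196]
0.5 [-0.34  0.52  1.22  0.35  1.75 -1.28] 0.0 tip [ 0.638 -0.105  0.181]
0.62 [-0.34  0.61  1.14  0.47  1.88 -1.12] 0.0 tip [ 0.632 -0.077  0.167]
0.75 [-0.33  0.69  1.09  0.62  1.97 -0.94] 0.0 tip [ 0.624 -0.045  0.158]
0.88 [-0.33  0.75  1.07  0.79  2.03 -0.76] 0.0 tip [ 0.616 -0.01   0.152]
1.0 [-0.33  0.79  1.09  0.96  2.04 -0.59] 0.0 tip [0.608 0.027 0.15 ]
```

```bash
python3 - <<'E'
from h import *
p,r=pose(); plan(p+[0,0,.03],r); plan(p+[0,0,.2],r)
E
```

```text
translation [-1.13, 0.0, 0.41] turn [0.0, 0.0, 0.0] rows>= 0.7
translation [-7.51, 0.0, 2.75] turn [0.0, 0.0, 0.0] rows>= 4.8
```

arm_command:
  deltas:
    - {"translation": [-0.55,0,0.2],"turn": [0,0,0]}
    - {"translation": [-1.5,0,0.55],"turn": [0,0,0]}
    - {"translation": [-3,0,1.1],"turn": [0,0,0]}
    - {"translation": [-4.5,0,1.65],"turn": [0,0,0]}
    - {"translation": [-6,0,2.2],"turn": [0,0,0]}
    - {"translation": [-7.2,0,2.64],"turn": [0,0,0]}
    - {"translation": [-7.5,0,2.75],"turn": [0,0,0]}
    - {"translation": [-7.5,0,2.75],"turn": [0,0,0]}

```text
time_s: 10.15
ee_pos: [0.5325, -0.1717, 0.2521]
eef_rot: [-0.002, 1.217, -0.13]
force: [1.0, 0.5, -2.4]
grip_width: 0.0275
```

```bash
python3 shot.py wrist w10; python3 - <<'E'
from srch import *
p,r=pose(); print(ctrl.get_obs()['grip_width'])
p2,r2=standpose(69.9,90,.15); print(p2); plan(p2,r2,flip=False)
E
```

```text
t 10.15 [ 0.5325 -0.1717  0.2521] [-0.4225  0.1196  1.7102  0.1209  0.9755 -1.9163] [ 1.0487  0.4679 -2.4131]
0.027880383886559938
[0.6078 0.0268 0.255 ]
translation [0.49, 8.25, 1.95] turn [16.38, 14.51, 7.61] rows>= 16.2
```

View pics/w10.png

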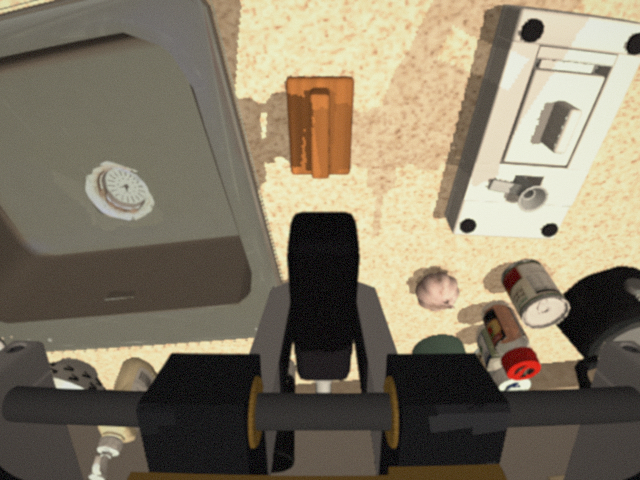

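arm_command:
  deltas:
    - {"translation": [0,0.2,0.05],"turn": [0.5,0.45,0.23]}
    - {"translation": [0.03,0.5,0.12],"turn": [1.2,1.06,0.56]}
    - {"translation": [0.05,0.9,0.22],"turn": [2.1,1.86,0.98]}
    - {"translation": [0.08,1.4,0.33],"turn": [3.0,2.66,1.39]}
    - {"translation": [0.11,1.9,0.45],"turn": [3.9,3.45,1.81]}
    - {"translation": [0.14,2.4,0.57],"turn": [4.8,4.25,2.23]}
    - {"translation": [0.17,2.9,0.69],"turn": [5.7,5.05,2.65]}
    - {"translation": [0.2,3.35,0.79],"turn": [6.6,5.85,3.07]}
    - {"translation": [0.23,3.8,0.9],"turn": [7.5,6.64,3.48]}
    - {"translation": [0.25,4.2,1.0],"turn": [8.2,7.26,3.81]}
    - {"translation": [0.25,4.2,1.0],"turn": [8.2,7.26,3.81]}

```text
time_s: 11.12
ee_pos: [0.5707, -0.07, 0.2486]
eef_rot: [2.507, 1.035, 1.721]
force: [-0.5, 0.1, -2.8]
grip_width: 0.0273
```

```bash
python3 - <<'E'
from srch import *
o=ctrl.get_obs(); print(o['time_s'],o['qpos'].round(2),o['force'],o['grip_width'])
p2,r2=standpose(69.9,90,.15); plan(p2,r2,flip=False)
E
```

```text
11.1167 [-0.38  0.47  1.31  0.46  1.64 -1.2 ] [-0.54310498  0.09229971 -2.76322466] 0.027286718896879083
translation [1.62, 3.57, -1.39] turn [8.09, 7.17, 3.81] rows>= 8.0
```

arm_command:
  deltas:
    - {"translation": [0.1,0.2,-0.1],"turn": [0.5,0.44,0.24]}
    - {"translation": [0.25,0.55,-0.22],"turn": [1.3,1.15,0.61]}
    - {"translation": [0.45,1.0,-0.39],"turn": [2.2,1.95,1.04]}
    - {"translation": [0.65,1.4,-0.56],"turn": [3.1,2.75,1.46]}
    - {"translation": [0.8,1.8,-0.7],"turn": [4.0,3.55,1.88]}
    - {"translation": [1.0,2.2,-0.86],"turn": [4.9,4.34,2.31]}
    - {"translation": [1.2,2.6,-1.02],"turn": [5.8,5.14,2.73]}
    - {"translation": [1.35,3.0,-1.16],"turn": [6.7,5.94,3.16]}
    - {"translation": [1.5,3.35,-1.3],"turn": [7.5,6.65,3.53]}
    - {"translation": [1.62,3.57,-1.39],"turn": [8.09,7.17,3.81]}
    - {"translation": [1.62,3.57,-1.39],"turn": [8.09,7.17,3.81]}
    - {"translation": [1.62,3.57,-1.39],"turn": [8.09,7.17,3.81]}

```text
time_s: 12.12
ee_pos: [0.6072, 0.0263, 0.2574]
eef_rot: [3.132, 0.358, 1.571]
force: [-0.2, -0.8, -0.6]
grip_width: 0.0276
```

```bash
python3 - <<'E'
from srch import *
o=ctrl.get_obs(); print(o['time_s'],o['qpos'].round(2),o['force'],o['grip_width'])
p2,r2=standpose(69.9,90,.15); plan(p2,r2,flip=False)
E
for n in scene top wrist; do python3 shot.py $n ${n}11; done; python3 - <<'E'
import cv2,numpy as np
im=[cv2.imread(f"pics/{n}11.png") for n in ("scene","top","wrist")]
cv2.imwrite("pics/c11.png",np.hstack([cv2.resize(im[0][130:330,220:420],None,fx=2,fy=2,interpolation=2),cv2.resize(im[1][175:375,220:410],None,fx=2,fy=2,interpolation=2)]))
E
```

```text
12.1167 [-0.39  0.63  1.36  1.08  1.75 -0.55] [-0.21648867 -0.77530348 -0.56972084] 0.02764907754854429
translation [0.05, 0.02, 0.08] turn [0.11, 0.08, 0.01] rows>= 0.1
t 12.12 [0.6072 0.0263 0.2574] [-0.389   0.6275  1.3615  1.0787  1.7546 -0.5451] [-0.2165 -0.7753 -0.5697]
t 12.17 [0.6075 0.0262 0.2581] [-0.389   0.6269  1.3603  1.0788  1.755  -0.5449] [ 0.0864 -0.8255 -0.0631]
t 12.22 [0.6077 0.0261 0.2586] [-0.3891  0.6265  1.3596  1.0793  1.7553 -0.5444] [-0.2451  0.0959 -1.0553]
```

View pics/c11.png

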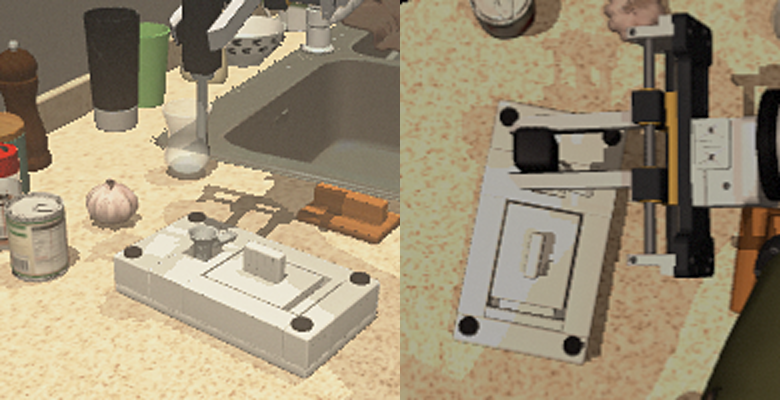

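View pics/wrist11.png

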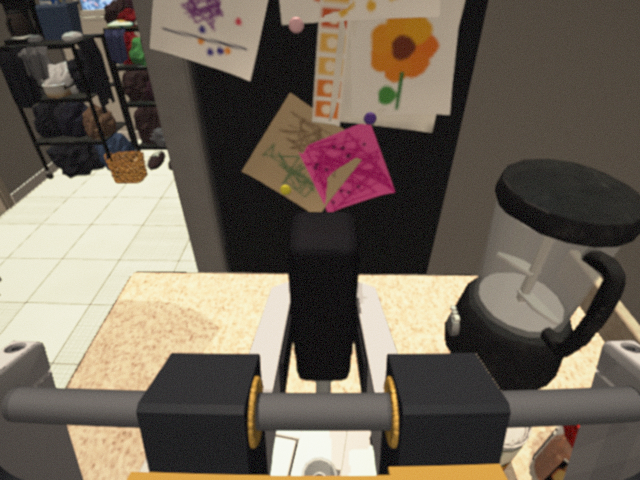

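```bash
python3 - <<'E'
from h import *; import pickle
im=cv2.imread("pics/scene11.png"); cv2.imwrite("pics/c12.png",cv2.resize(im[130:270,270:370],None,fx=5,fy=4.2,interpolation=2))
S=calib("scene"); T=calib("top"); W=pickle.load(open('pics/wrist11.pkl','rb'))
p=np.array([.6075,.0262,.2583]); print('tip',proj(S,p+[0,0,-.105]),'mouth',proj(S,[.6078,.0268,.062]),'collar-end shaft', proj(S,p+[0,0,-.046]))
print('handle top corners wrist',proj(W,[p+[sx*.014,sy*.014,.05] for sx in(-1,1) for sy in (-1,1)]).round(0))
print('bottom',proj(W,[p+[sx*.014,sy*.014,-.04] for sx in(-1,1) for sy in (-1,1)]).round(0))
print('top view handle top',proj(T,[p+[sx*.014,sy*.014,.05] for sx in(-1,1) for sy in (-1,1)]).round(1))
im=cv2.imread("pics/top11.png"); cv2.imwrite("pics/c13.png",cv2.resize(im[215:275,255:345],None,fx=6,fy=6,interpolation=2))
E
```

```text
tip [[320.41764345 200.42903541]] mouth [[320.06324104 245.68939757]] collar-end shaft [[320.4599763  168.58599839]]
handle top corners wrist [[282. 251.]
 [288. 209.]
 [359. 251.]
 [354. 210.]]
bottom [[292. 387.]
 [296. 343.]
 [347. 387.]
 [345. 343.]]
top view handle top [[296.3 258.7]
 [275.6 258.7]
 [296.4 238.1]
 [275.8 238.1]]
```

View pics/c12.png

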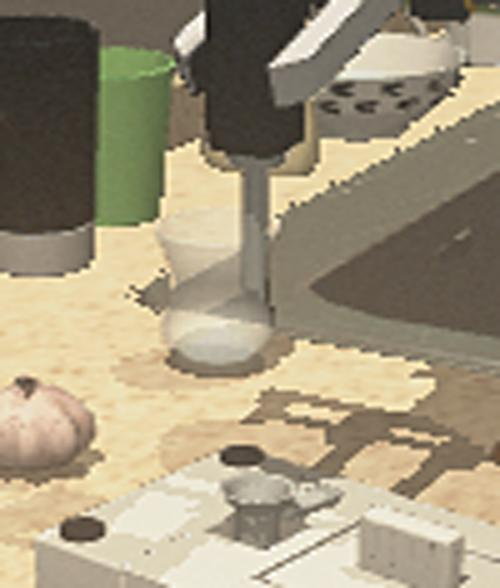

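View pics/c13.png

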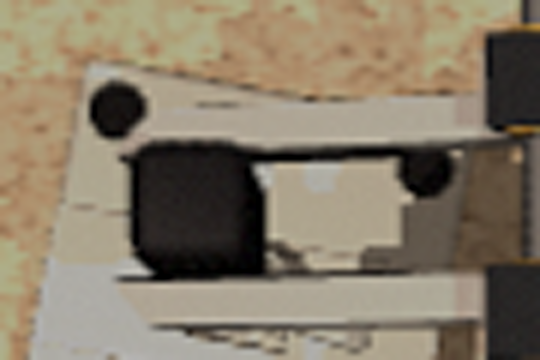

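```bash
python3 - <<'E'
from srch import *
for tz in (.070,.05,.03,.024):
  p2,r2=standpose(69.9,90,tz,gx=3); print(p2,end='');plan(p2,r2,flip=False)
E
```

```text
[0.6078 0.0268 0.177 ]translation [1.17, -0.03, 3.06] turn [0.13, 0.08, -0.01] rows>= 2.0
[0.6078 0.0268 0.157 ]translation [1.45, -0.04, 3.81] turn [0.13, 0.08, -0.01] rows>= 2.4
[0.6078 0.0268 0.137 ]translation [1.73, -0.05, 4.56] turn [0.13, 0.08, -0.01] rows>= 2.9
[0.6078 0.0268 0.131 ]translation [1.82, -0.05, 4.78] turn [0.13, 0.08, -0.01] rows>= 3.1
```

arm_command:
  deltas:
    - {"translation": [0.3,0,0.8],"turn": [0.13,0.08,0]}
    - {"translation": [0.6,0,1.6],"turn": [0.13,0.08,0]}
    - {"translation": [0.9,0,2.4],"turn": [0.13,0.08,0]}
    - {"translation": [1.17,-0.03,3.06],"turn": [0.13,0.08,0]}
    - {"translation": [1.17,-0.03,3.06],"turn": [0.13,0.08,0]}
    - {"translation": [1.17,-0.03,3.06],"turn": [0.13,0.08,0]}
    - {"translation": [1.17,-0.03,3.06],"turn": [0.13,0.08,0]}

```text
time_s: 12.85
ee_pos: [0.6081, 0.027, 0.1783]
eef_rot: [3.142, 0.35, 1.57]
force: [-0.4, -0.5, -0.6]
grip_width: 0.0275
```

```bash
python3 shot.py scene s12; python3 - <<'E'
from srch import *
im=cv2.imread("pics/s12.png"); cv2.imwrite("pics/c12.png",cv2.resize(im[160:280,270:370],None,fx=6,fy=5,interpolation=2))
S=calib("scene");p,r=pose(); print(p,proj(S,p+[0,0,-.107]),proj(S,[.6078,.0268,.062]))
for tz in (.070,.05,.03,.024):
  p2,r2=standpose(69.9,90,tz,gx=3); print(p2,end='');plan(p2,r2,flip=False)
E
```

```text
t 12.85 [0.6081 0.027  0.1783] [-0.3888  0.7336  1.3957  1.0676  1.6909 -0.6587] [-0.4427 -0.4656 -0.5741]
[0.60809249 0.02697518 0.17849141] [[319.88546984 241.2095284 ]] [[320.06324104 245.68939757]]
[0.6078 0.0268 0.177 ]translation [0.01, -0.01, 0.06] turn [0.0, -0.01, -0.01] rows>= 0.0
[0.6078 0.0268 0.157 ]translation [0.29, -0.01, 0.81] turn [0.0, -0.01, -0.01] rows>= 0.5
[0.6078 0.0268 0.137 ]translation [0.56, -0.01, 1.56] turn [0.0, -0.01, -0.01] rows>= 1.0
[0.6078 0.0268 0.131 ]translation [0.64, -0.01, 1.79] turn [0.0, -0.01, -0.01] rows>= 1.1
```

View pics/c12.png

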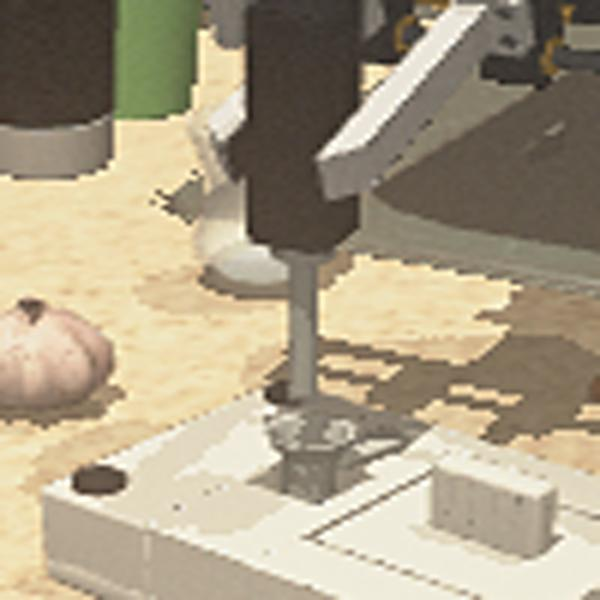

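arm_command:
  deltas:
    - {"translation": [-0.02,-0.08,0.05],"turn": [0,0,0]}
    - {"translation": [0.1,-0.08,0.4],"turn": [0,0,0]}
    - {"translation": [0.26,-0.08,0.81],"turn": [0,0,0]}
    - {"translation": [0.34,-0.08,1.05],"turn": [0,0,0]}
    - {"translation": [0.34,-0.08,1.05],"turn": [0,0,0]}

```text
time_s: 13.32
ee_pos: [0.6055, 0.0262, 0.1474]
eef_rot: [-3.138, 0.348, 1.57]
force: [3.8, -1.7, -3.8]
grip_width: 0.0274
```

```bash
python3 shot.py scene s13; python3 - <<'E'
from srch import *
im=cv2.imread("pics/s13.png"); cv2.imwrite("pics/c12.png",cv2.resize(im[160:280,270:370],None,fx=6,fy=5,interpolation=2))
for tz in (.04,.03,.024):
  p2,r2=standpose(69.9,90,tz,gx=3,xy=pose()[0][:2]); print(p2,end='');plan(p2,r2,flip=False)
E
```

```text
t 13.32 [0.6055 0.0262 0.1474] [-0.3916  0.7759  1.4072  1.0617  1.6676 -0.7032] [ 3.8309 -1.6611 -3.8476]
[0.60566284 0.02609046 0.147     ]translation [0.02, 0.0, 0.04] turn [-0.04, -0.02, -0.01] rows>= 0.0
[0.60566284 0.02609046 0.137     ]translation [0.15, 0.0, 0.42] turn [-0.04, -0.02, -0.01] rows>= 0.3
[0.60566284 0.02609046 0.131     ]translation [0.23, 0.0, 0.65] turn [-0.04, -0.02, -0.01] rows>= 0.4
```

View pics/c12.png

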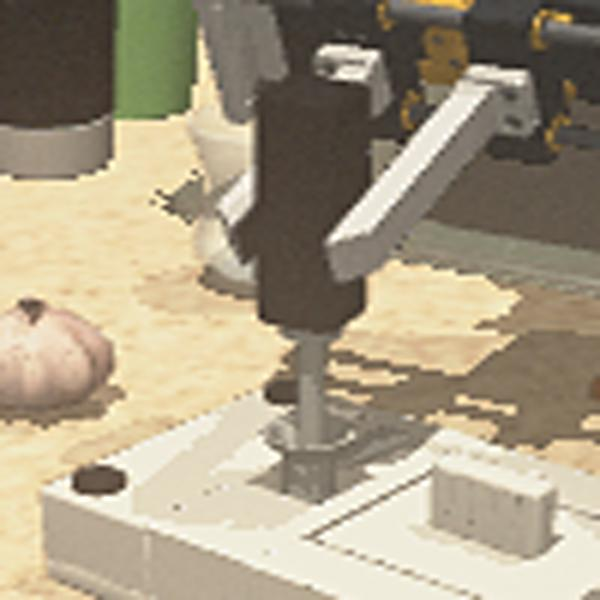

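arm_command:
  deltas:
    - {"translation": [-0.01,0.05,0],"turn": [0,0,0]}
    - {"translation": [0.05,0.05,0.16],"turn": [0,0,0]}
    - {"translation": [0.11,0.05,0.32],"turn": [0,0,0]}
    - {"translation": [0.14,0.05,0.42],"turn": [0,0,0]}
    - {"translation": [0.14,0.05,0.42],"turn": [0,0,0]}

```text
time_s: 13.78
ee_pos: [0.6065, 0.026, 0.1375]
eef_rot: [-3.138, 0.348, 1.571]
force: [-0.6, 0.4, -1.1]
grip_width: 0.0274
```

arm_command:
  deltas:
    - {"translation": [0.03,0,0.08],"turn": [0,0,0]}
    - {"translation": [0.05,0,0.15],"turn": [0,0,0]}
    - {"translation": [0.05,0,0.15],"turn": [0,0,0]}

```text
time_s: 14.03
ee_pos: [0.6067, 0.0259, 0.134]
eef_rot: [-3.139, 0.348, 1.571]
force: [-0.4, 0.0, -0.9]
grip_width: 0.0276
```

arm_command:
  deltas:
    - {"translation": [0.02,0,0.05],"turn": [0,0,0]}
    - {"translation": [0.02,0,0.05],"turn": [0,0,0]}

```text
time_s: 14.2
ee_pos: [0.6068, 0.0259, 0.1329]
eef_rot: [-3.139, 0.349, 1.57]
force: [0.5, 0.5, -1.2]
grip_width: 0.0278
```

arm_command:
  deltas:
    - {"translation": [0.02,0,0.06],"turn": [0,0,0]}
    - {"translation": [0.02,0,0.06],"turn": [0,0,0]}

```text
time_s: 14.37
ee_pos: [0.6068, 0.0258, 0.1312]
eef_rot: [-3.139, 0.349, 1.57]
force: [-0.2, 0.9, -1.1]
grip_width: 0.0276
```

arm_command:
  deltas:
    - {"translation": [0.02,0,0.05],"turn": [0,0,0]}
    - {"translation": [0.02,0,0.05],"turn": [0,0,0]}

```text
time_s: 14.53
ee_pos: [0.6068, 0.0258, 0.13]
eef_rot: [-3.139, 0.348, 1.57]
force: [-0.2, -0.6, -1.3]
grip_width: 0.0276
```

arm_command:
  deltas:
    - {"translation": [0.02,0,0.05],"turn": [0,0,0]}
    - {"translation": [0.02,0,0.05],"turn": [0,0,0]}

```text
time_s: 14.7
ee_pos: [0.6069, 0.0259, 0.129]
eef_rot: [-3.14, 0.348, 1.57]
force: [-0.1, -0.5, 3.3]
grip_width: 0.0279
```

arm_command:
  deltas:
    - {"translation": [0.02,0,0.05],"turn": [0,0,0]}
    - {"translation": [0.02,0,0.05],"turn": [0,0,0]}

```text
time_s: 14.87
ee_pos: [0.6069, 0.0259, 0.1279]
eef_rot: [-3.14, 0.348, 1.57]
force: [-0.4, -0.6, 5.0]
grip_width: 0.0279
```

```bash
python3 shot.py scene s14; python3 - <<'E'
from srch import *
im=cv2.imread("pics/s14.png"); cv2.imwrite("pics/c12.png",cv2.resize(im[160:280,270:370],None,fx=6,fy=5,interpolation=2))
E
```

```text
t 14.87 [0.6069 0.0259 0.1279] [-0.3912  0.809   1.4026  1.0599  1.6539 -0.7304] [-0.39   -0.644   4.9951]
```

View pics/c12.png

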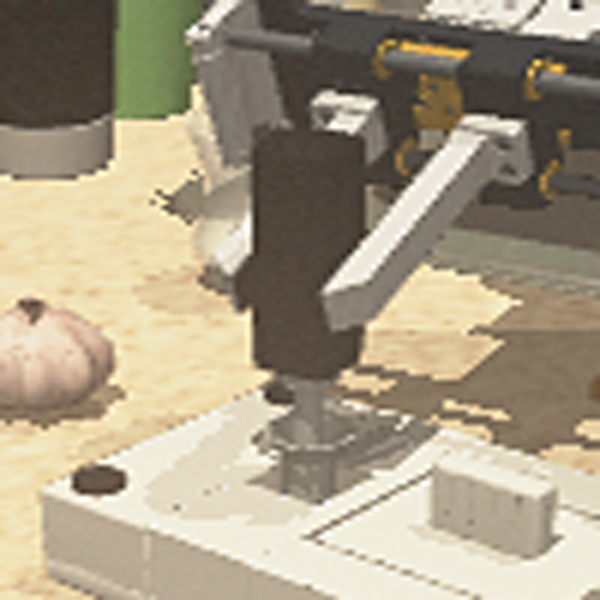

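arm_command:
  deltas:
    - {"translation": [-0.02,0,-0.04],"turn": [0,0,0]}
    - {"translation": [-0.02,0,-0.05],"turn": [0,0,0]}
    - {"translation": [-0.02,0,-0.05],"turn": [0,0,0]}

```text
time_s: 15.17
ee_pos: [0.6069, 0.0259, 0.1289]
eef_rot: [-3.14, 0.349, 1.57]
force: [0.5, 0.6, 3.6]
grip_width: 0.0275
```

arm_command:
  deltas:
    - {"translation": [0,0,0],"turn": [0,0,0]}
    - {"translation": [0,0,0],"turn": [0,0,0]}
    - {"translation": [0,0,0],"turn": [0,0,0]}
    - {"translation": [0,0,0],"turn": [0,0,0]}
    - {"translation": [0,0,0],"turn": [0,0,0]}
  gripper: 54

```text
time_s: 15.58
ee_pos: [0.6067, 0.0259, 0.1285]
eef_rot: [-3.139, 0.349, 1.57]
force: [0.1, -0.6, 1.3]
grip_width: 0.0537
```

arm_command:
  deltas:
    - {"translation": [-0.5,0,0],"turn": [0,0,0]}
    - {"translation": [-1.2,0,0],"turn": [0,0,0]}
    - {"translation": [-2,0,0],"turn": [0,0,0]}
    - {"translation": [-3,0,0],"turn": [0,0,0]}
    - {"translation": [-4,0,0],"turn": [0,0,0]}
    - {"translation": [-4,0,0],"turn": [0,0,0]}
    - {"translation": [-4,0,0],"turn": [0,0,0]}

```text
time_s: 16.17
ee_pos: [0.6068, -0.0697, 0.1632]
eef_rot: [-3.14, 0.349, 1.568]
force: [-1.0, 0.2, -0.3]
grip_width: 0.0538
```

```bash
for n in scene top wrist; do python3 shot.py $n ${n}15; done; python3 - <<'E'
import cv2,numpy as np
im=[cv2.imread(f"pics/{n}15.png") for n in ("scene","top","wrist")]
cv2.imwrite("pics/c15.png",np.hstack([cv2.resize(im[0][160:280,270:370],None,fx=4,fy=4,interpolation=2),cv2.resize(im[1][215:295,245:325],None,fx=4,fy=6,interpolation=2)]))
E
```

```text
t 16.17 [ 0.6068 -0.0697  0.1632] [-0.5216  0.8246  1.2717  0.995   1.8043 -0.6869] [-1.0431  0.2184 -0.3112]
t 16.22 [ 0.6066 -0.0685  0.1628] [-0.52    0.8247  1.2729  0.9952  1.8039 -0.6871] [-0.3354  0.3975  0.0018]
t 16.27 [ 0.6066 -0.0678  0.1626] [-0.5191  0.8249  1.2735  0.9953  1.8038 -0.6871] [ 0.7527  0.8411 -0.5354]
```

View pics/c15.png

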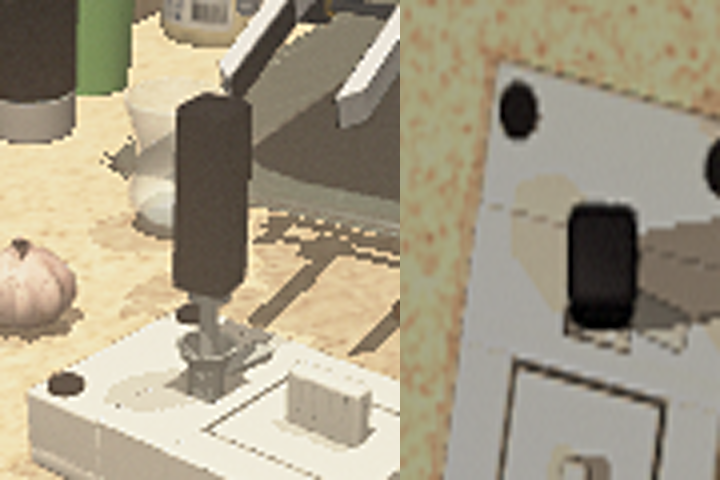

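View pics/wrist15.png

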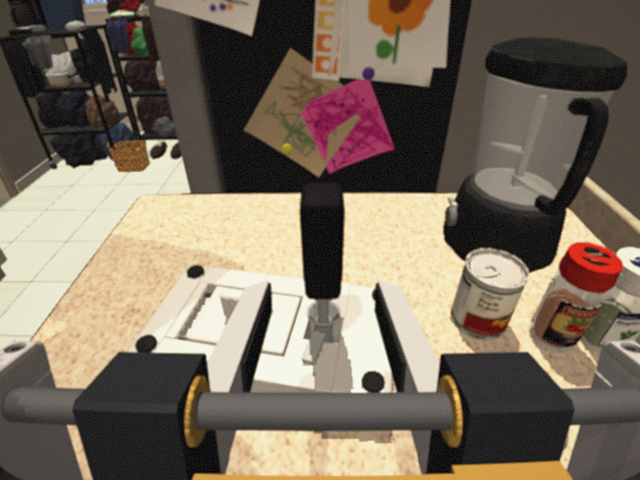

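```bash
cat > rg.py <<'E'
from srch import *
def m():
    T=calib("top")
    c=at_z(T,(295.9,259.2),.181)+[0,.002,0]; print('handle top',c, 'pred px for axis',proj(T,[.6069,.0239,.181]))
if __name__=="__main__":
    m()
    q=ctrl.get_obs()['qpos']
    p1,r1=pose(); p1=p1+[0,0,.10]; 
    q1,e=solve(p1,r1,q); print(q1.round(2),e); plan(p1,r1)
    p2=np.array([.6069,.0262,.25]); r2=Rt([0,0,-1],vdir(0)); q2,e=solve(p2,r2,q1); print(q2.round(2),e,p2-p1)
    from scipy.spatial.transform import Slerp
    S=Slerp([0,1],R.concatenate([r1,r2])); qq=q1
    for t in np.linspace(0,1,6): qq,e=solve(p1+(p2-p1)*t,S(t),qq); print(qq.round(2),round(e,4))
E
python3 rg.py
```

```text
handle top [0.60372707 0.01993285 0.181     ] pred px for axis [[292.09490656 257.16724284]]
[-0.52  0.7   1.23  1.04  1.89 -0.54] 2.5056707404839473e-11
translation [-1.36, -0.01, -3.76] turn [0.0, 0.0, 0.0] rows>= 2.4
[-0.02  0.41  1.31  0.    1.42 -0.02] 5.841401805641708e-11 [ 0.00036487  0.09367189 -0.01251486]
[-0.52  0.7   1.23  1.04  1.89 -0.54] 0.0
[-0.46  0.61  1.26  0.86  1.76 -0.5 ] 0.0
[-0.37  0.52  1.28  0.67  1.64 -0.43] 0.0
[-0.27  0.46  1.3   0.47  1.53 -0.32] 0.0
[-0.15  0.42  1.31  0.24  1.45 -0.18] 0.0
[-0.02  0.41  1.31  0.    1.42 -0.02] 0.0
```

```bash
python3 - <<'E'
from srch import *
from scipy.spatial.transform import Slerp
q=ctrl.get_obs()['qpos']
p1,r1=pose(); p1=p1+[0,0,.10]; q1,e=solve(p1,r1,q)
for yw in (90,-90):
    p2=np.array([.575,.0262,.26]); r2=Rt([0,0,-1],vdir(yw))
    S=Slerp([0,1],R.concatenate([r1,r2])); qq=q1; print(np.degrees((r1.inv()*r2).magnitude()))
    for t in np.linspace(0,1,6): qq,e=solve(p1+(p2-p1)*t,S(t),qq); print(qq.round(2),round(e,4))
E
```

```text
109.34907262818082
[-0.52  0.7   1.23  1.04  1.89 -0.54] 0.0
[-0.44  0.68  1.15  0.82  1.92 -0.77] 0.0
[-0.34  0.63  1.12  0.6   1.89 -1.01] 0.0
[-0.24  0.55  1.16  0.39  1.79 -1.24] 0.0
[-0.13  0.45  1.26  0.19  1.63 -1.44] 0.0
[-0.02  0.33  1.39  0.    1.41 -1.59] 0.0
109.11719351331374
[-0.52  0.7   1.23  1.04  1.89 -0.54] 0.0
[-0.49  0.52  1.41  0.95  1.62 -0.27] 0.0
[-0.42  0.37  1.52  0.8   1.39  0.09] 0.0
[-0.3   0.28  1.55  0.55  1.25  0.56] 0.0
[-0.15  0.26  1.5   0.25  1.25  1.08] 0.0
[-0.02  0.33  1.39  0.    1.41  1.55] 0.0
```

Lift first, then swing to vertical with jaws along y.

arm_command:
  deltas:
    - {"translation": [-0.5,0,-0.6],"turn": [0,0,0]}
    - {"translation": [-0.9,0,-1.6],"turn": [0,0,0]}
    - {"translation": [-1.2,0,-2.7],"turn": [0,0,0]}
    - {"translation": [-1.4,0,-3.7],"turn": [0,0,0]}
    - {"translation": [-1.4,0,-3.8],"turn": [0,0,0]}
    - {"translation": [-1.4,0,-3.8],"turn": [0,0,0]}
    - {"translation": [-1.4,0,-3.8],"turn": [0,0,0]}

```text
time_s: 16.9
ee_pos: [0.6068, -0.0679, 0.2632]
eef_rot: [-3.138, 0.348, 1.572]
force: [-0.4, -0.1, -0.7]
grip_width: 0.0539
```

```bash
python3 - <<'E'
from srch import *
plan([.575,.0262,.26],Rt([0,0,-1],vdir(90)),flip=False)
E
```

```text
translation [3.58, -1.27, -1.16] turn [-15.54, -10.9, -10.85] rows>= 15.3
```

arm_command:
  deltas:
    - {"translation": [0,0,0],"turn": [-0.8,-0.56,-0.56]}
    - {"translation": [0.1,0,0],"turn": [-1.8,-1.26,-1.26]}
    - {"translation": [0.2,-0.1,-0.1],"turn": [-2.8,-1.96,-1.95]}
    - {"translation": [0.4,-0.2,-0.2],"turn": [-3.8,-2.67,-2.65]}
    - {"translation": [0.7,-0.25,-0.25],"turn": [-4.8,-3.37,-3.35]}
    - {"translation": [1.0,-0.35,-0.35],"turn": [-5.8,-4.07,-4.05]}
    - {"translation": [1.3,-0.5,-0.4],"turn": [-6.8,-4.77,-4.75]}
    - {"translation": [1.6,-0.6,-0.5],"turn": [-7.8,-5.47,-5.45]}
    - {"translation": [1.8,-0.7,-0.6],"turn": [-8.6,-6.03,-6.0]}
    - {"translation": [2.0,-0.8,-0.7],"turn": [-9.2,-6.45,-6.42]}
    - {"translation": [2.0,-0.8,-0.7],"turn": [-9.2,-6.45,-6.42]}

```text
time_s: 17.82
ee_pos: [0.5867, -0.0136, 0.2633]
eef_rot: [2.639, 1.033, 2.076]
force: [-0.3, -0.6, 0.2]
grip_width: 0.0543
```

```bash
python3 - <<'E'
from srch import *
print(ctrl.get_obs()['qpos'].round(2)); plan([.575,.0262,.26],Rt([0,0,-1],vdir(90)),flip=False)
E
```

```text
[-0.25  0.55  1.16  0.39  1.8  -1.24]
translation [0.94, 0.95, -0.99] turn [-6.29, -4.42, -4.41] rows>= 6.2
```

arm_command:
  deltas:
    - {"translation": [0.1,0.1,-0.1],"turn": [-0.9,-0.63,-0.63]}
    - {"translation": [0.25,0.25,-0.26],"turn": [-1.8,-1.26,-1.26]}
    - {"translation": [0.4,0.4,-0.42],"turn": [-2.8,-1.97,-1.96]}
    - {"translation": [0.55,0.57,-0.6],"turn": [-3.8,-2.67,-2.66]}
    - {"translation": [0.72,0.73,-0.76],"turn": [-4.8,-3.37,-3.36]}
    - {"translation": [0.86,0.87,-0.9],"turn": [-5.7,-4.0,-4.0]}
    - {"translation": [0.94,0.95,-0.99],"turn": [-6.29,-4.42,-4.41]}
    - {"translation": [0.94,0.95,-0.99],"turn": [-6.29,-4.42,-4.41]}
    - {"translation": [0.94,0.95,-0.99],"turn": [-6.29,-4.42,-4.41]}
    - {"translation": [0.94,0.95,-0.99],"turn": [-6.29,-4.42,-4.41]}

```text
time_s: 18.65
ee_pos: [0.5755, 0.0236, 0.2595]
eef_rot: [2.536, 1.565, 2.527]
force: [0.0, 0.1, 0.4]
grip_width: 0.0542
```

```bash
for n in wrist top; do python3 shot.py $n ${n}16;done; python3 - <<'E'
import cv2,numpy as np
im=[cv2.imread(f"pics/{n}16.png") for n in ("wrist","top")]
cv2.imwrite("pics/c16.png",cv2.resize(im[0][160:400,220:420],None,fx=2.5,fy=2.5,interpolation=2))
E
```

```text
t 18.65 [0.5755 0.0236 0.2595] [-0.024   0.3373  1.3905  0.0034  1.4187 -1.5862] [0.0262 0.1492 0.4234]
t 18.7 [0.5756 0.0235 0.2595] [-0.0242  0.3373  1.3904  0.003   1.4184 -1.5865] [-0.8401  0.5182 -0.3232]
```

View pics/c16.png

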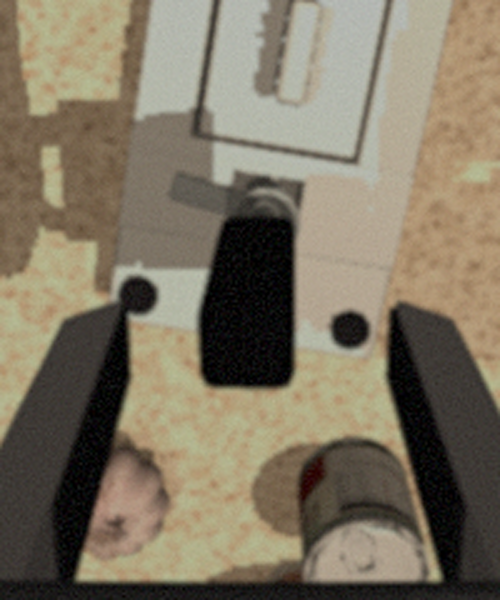

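```bash
python3 - <<'E'
from h import *; import pickle
W=pickle.load(open('pics/wrist16.pkl','rb')); g=lambda l:(np.array(l,float)+.5)/2.5-.5+np.array([220,160])
ax=np.array([.6069,.0262])
for z,xo in ((.091,-.014),(.181,-.014),(.181,.014)):
    P=[[ax[0]+xo,ax[1]+s*.014,z] for s in (-1,1)]; u=proj(W,P); print(z,xo,((u-[220,160])*2.5).round(0).tolist())
print('mouth',((proj(W,[ax[0],ax[1],.062])-[220,160])*2.5).round(0))
# observed top center ray at z .181
for u in ((250,345),): print(at_z(W,g(u),.181))
b=at_z(W,g((261,218)),.091); print(b)
print('far edge',at_z(W,g((250,386)),.181))
im=cv2.imread("pics/wrist16.png"); im=cv2.convertScaleAbs(im[240:330,280:360],alpha=3,beta=10); cv2.imwrite("pics/c17.png",cv2.resize(im,None,fx=6,fy=6,interpolation=2))
E
```

```text
0.091 -0.014 [[223.0, 211.0], [299.0, 210.0]]
0.181 -0.014 [[213.0, 306.0], [314.0, 305.0]]
0.181 0.014 [[215.0, 397.0], [313.0, 396.0]]
mouth [[261. 223.]]
[0.60447791 0.0221276  0.181     ]
[0.59538848 0.02584935 0.091     ]
far edge [0.61721614 0.02197279 0.181     ]
```

View pics/c17.png

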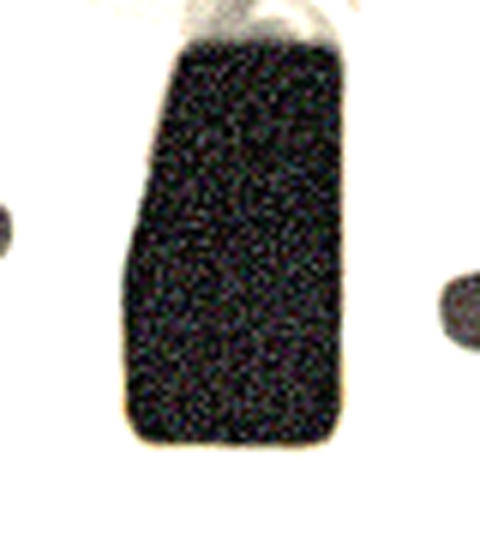

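```bash
python3 - <<'E'
from h import *
r=Rt([.019,0,-1],vdir(90))
plan([.6035,.0245,.225],r,flip=False); plan([.6045,.0255,.160],r,flip=False)
E
```

```text
translation [1.38, 0.05, 1.12] turn [-0.1, -0.26, -0.03] rows>= 1.1
translation [3.98, 0.08, 1.17] turn [-0.1, -0.26, -0.03] rows>= 2.5
```

arm_command:
  deltas:
    - {"translation": [0,0.03,0.6],"turn": [-0.1,-0.26,0]}
    - {"translation": [0.6,0.05,1.12],"turn": [-0.1,-0.26,0]}
    - {"translation": [1.38,0.05,1.12],"turn": [-0.1,-0.26,0]}
    - {"translation": [1.38,0.05,1.12],"turn": [-0.1,-0.26,0]}
    - {"translation": [2.0,0.06,1.14],"turn": [-0.1,-0.26,0]}
    - {"translation": [2.7,0.07,1.15],"turn": [-0.1,-0.26,0]}
    - {"translation": [3.4,0.08,1.16],"turn": [-0.1,-0.26,0]}
    - {"translation": [3.98,0.08,1.17],"turn": [-0.1,-0.26,0]}
    - {"translation": [3.98,0.08,1.17],"turn": [-0.1,-0.26,0]}
    - {"translation": [3.98,0.08,1.17],"turn": [-0.1,-0.26,0]}

```text
time_s: 19.58
ee_pos: [0.6045, 0.0259, 0.1612]
eef_rot: [0.092, 1.551, 0.095]
force: [-0.1, -0.6, 0.7]
grip_width: 0.0539
```

```bash
for n in wrist scene; do python3 shot.py $n ${n}18;done; python3 - <<'E'
import cv2,numpy as np
im=[cv2.imread(f"pics/{n}18.png") for n in ("wrist","scene")]
cv2.imwrite("pics/c18.png",np.hstack([cv2.resize(im[0][160:420,220:420],None,fx=1.9,fy=1.9,interpolation=2),cv2.resize(im[1][150:280,260:380],(400,494),interpolation=2)]))
E
```

```text
t 19.58 [0.6045 0.0259 0.1612] [-0.0186  0.4657  1.4441  0.0024  1.2119 -1.5924] [-0.083  -0.5635  0.6931]
t 19.63 [0.6049 0.026  0.162 ] [-0.0185  0.4649  1.4434  0.0024  1.2118 -1.5924] [-0.7959 -0.6992  0.2994]
```

View pics/c18.png

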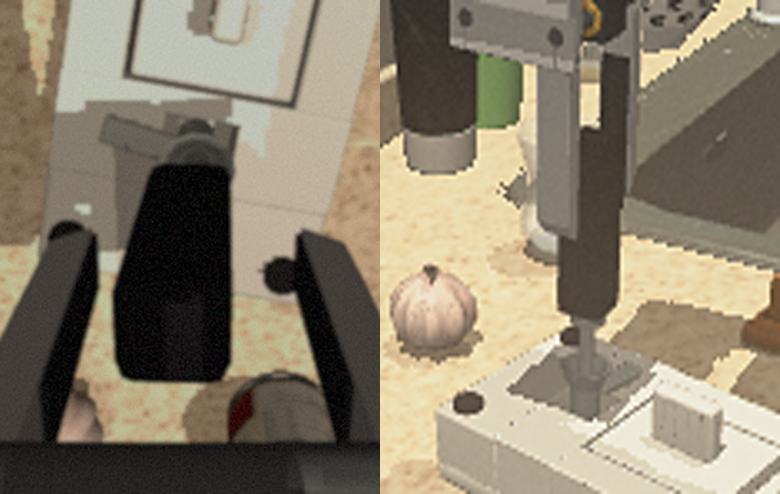

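Handle is between the jaws. Close gently then firm.

arm_command:
  deltas:
    - {"translation": [0,0,0],"turn": [0,0,0]}
    - {"translation": [0,0,0],"turn": [0,0,0]}
    - {"translation": [0,0,0],"turn": [0,0,0]}
    - {"translation": [0,0,0],"turn": [0,0,0]}
    - {"translation": [0,0,0],"turn": [0,0,0]}
    - {"translation": [0,0,0],"turn": [0,0,0]}
  gripper: 0
  force: 50

```text
time_s: 20.18
ee_pos: [0.6046, 0.0263, 0.1611]
eef_rot: [0.068, 1.549, 0.071]
force: [-0.0, -0.7, 1.6]
grip_width: 0.0276
```

```bash
for n in wrist scene; do python3 shot.py $n ${n}19;done; python3 - <<'E'
import cv2,numpy as np
from h import *
print(ctrl.get_obs()['grip_width'],ctrl.get_obs()['moment'],ctrl.get_obs()['eef_rot'])
im=[cv2.imread(f"pics/{n}19.png") for n in ("wrist","scene")]
cv2.imwrite("pics/c19.png",np.hstack([cv2.resize(im[0][160:420,220:420],None,fx=1.9,fy=1.9,interpolation=2),cv2.resize(im[1][150:280,260:380],(400,494),interpolation=2)]))
E
```

```text
t 20.18 [0.6046 0.0263 0.1611] [-0.0179  0.4653  1.445   0.002   1.21   -1.5927] [-0.0128 -0.6576  1.5646]
t 20.23 [0.6046 0.0263 0.1611] [-0.0179  0.4654  1.445   0.0021  1.2099 -1.5926] [ 1.107  -0.0784  1.8296]
0.02747799136862824 [-0.0530245   0.0516479  -0.01043867] [0.06823403 1.54943763 0.07142482]
```

View pics/c19.png

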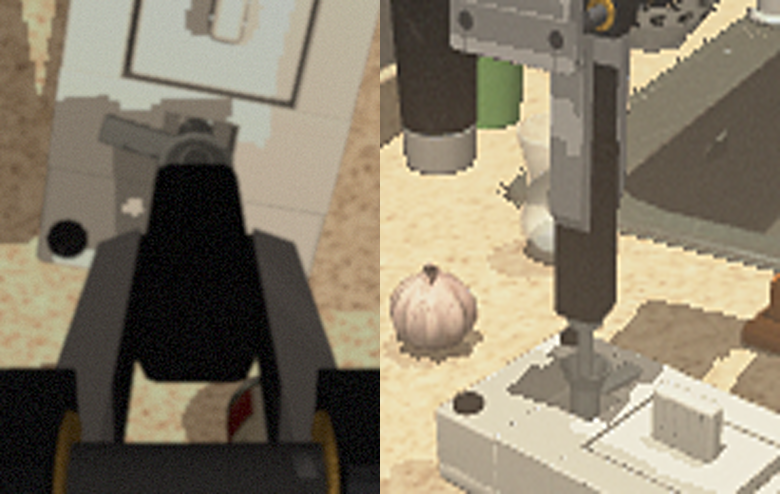

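```bash
python3 - <<'E'
from h import *
plan([.6069,.0261,.1613],Rt([0,0,-1],vdir(90)),flip=False)
E
```

```text
translation [-0.01, -0.01, 0.09] turn [0.04, 0.24, -0.02] rows>= 0.2
```

arm_command:
  deltas:
    - {"translation": [0,0,0.05],"turn": [0,0.12,0]}
    - {"translation": [-0.02,-0.01,0.09],"turn": [0.04,0.24,0]}
    - {"translation": [-0.02,-0.01,0.09],"turn": [0.04,0.24,0]}
    - {"translation": [-0.02,-0.01,0.09],"turn": [0.04,0.24,0]}

```text
time_s: 20.62
ee_pos: [0.6068, 0.026, 0.1612]
eef_rot: [1.913, 1.569, 1.912]
force: [-0.1, -0.5, -0.4]
grip_width: 0.0274
```

arm_command:
  deltas:
    - {"translation": [0,0,0],"turn": [1,0,0]}
    - {"translation": [0,0,0],"turn": [2.2,0,0]}
    - {"translation": [0,0,0],"turn": [3.4,0,0]}
    - {"translation": [0,0,0],"turn": [4.6,0,0]}
    - {"translation": [0,0,0],"turn": [5.8,0,0]}
    - {"translation": [0,0,0],"turn": [7,0,0]}
    - {"translation": [0,0,0],"turn": [8.2,0,0]}
    - {"translation": [0,0,0],"turn": [9.4,0,0]}
    - {"translation": [0,0,0],"turn": [10,0,0]}
    - {"translation": [0,0,0],"turn": [10,0,0]}

```text
time_s: 21.45
ee_pos: [0.6066, 0.0259, 0.1612]
eef_rot: [2.703, 1.569, 1.827]
force: [0.4, -0.6, 0.9]
grip_width: 0.0275
```

```bash
python3 - <<'E'
from h import *
o=ctrl.get_obs(); print(o['qpos'].round(3),o['force'].round(1),o['moment'].round(2),o['ee_pos'].round(4),pose()[1].as_matrix().round(3))
plan([.6069,.0261,.1611],Rt([0,0,-1],vdir(-16.3)),flip=False)
E
```

```text
[-1.800e-02  4.810e-01  1.421e+00  1.000e-03  1.240e+00 -7.140e-01] [ 0.4 -0.6  0.9] [-0.26 -0.07 -0.01] [0.6066 0.0259 0.1612] [[-0.     0.768  0.641]
 [ 0.001  0.641 -0.768]
 [-1.     0.001 -0.001]]
translation [0.0, 0.01, 0.0] turn [11.23, -0.02, 0.0] rows>= 7.8
```

arm_command:
  deltas:
    - {"translation": [0,0,0],"turn": [1,0,0]}
    - {"translation": [0,0,0],"turn": [2.2,0,0]}
    - {"translation": [0,0,0],"turn": [3.4,0,0]}
    - {"translation": [0,0,0],"turn": [4.6,0,0]}
    - {"translation": [0,0,0],"turn": [5.8,0,0]}
    - {"translation": [0,0,0],"turn": [7,0,0]}
    - {"translation": [0,0,0],"turn": [8.2,0,0]}
    - {"translation": [0,0,0],"turn": [9.4,0,0]}
    - {"translation": [0,0,0],"turn": [10.4,0,0]}
    - {"translation": [0,0,0],"turn": [11.2,0,0]}
    - {"translation": [0,0,0],"turn": [11.2,0,0]}
    - {"translation": [0,0,0],"turn": [11.2,0,0]}

```text
time_s: 22.45
ee_pos: [0.6065, 0.026, 0.1611]
eef_rot: [-2.388, 1.569, 2.049]
force: [-1.0, -1.2, -1.5]
grip_width: 0.0277
```

arm_command:
  deltas:
    - {"translation": [0.06,0,0],"turn": [0,0,0]}
    - {"translation": [0.12,0,0],"turn": [0,0,0]}
    - {"translation": [0.12,0,0],"turn": [0,0,0]}

```text
time_s: 22.7
ee_pos: [0.6067, 0.026, 0.158]
eef_rot: [-2.651, 1.569, 1.783]
force: [-0.9, -1.0, -1.2]
grip_width: 0.0275
```

```bash
python3 shot.py scene s20; python3 shot.py wrist w20; python3 - <<'E'
from h import *
o=ctrl.get_obs(); print(o['qpos'].round(3),o['force'].round(1),o['moment'].round(2),o['ee_pos'].round(4),pose()[1].as_matrix().round(3))
im=[cv2.imread(f"pics/{n}20.png") for n in ("w","s")]
cv2.imwrite("pics/c20.png",np.hstack([cv2.resize(im[0][120:420,160:460],(400,400)),cv2.resize(im[1][150:280,260:380],(400,400),interpolation=2)]))
E
```

```text
t 22.7 [0.6067 0.026  0.158 ] [-0.0181  0.4844  1.4243  0.0015  1.2333  0.2594] [-0.9294 -1.0234 -1.1611]
t 22.75 [0.6067 0.026  0.1582] [-0.0181  0.4843  1.4241  0.0015  1.2335  0.2598] [ 0.0103 -1.7778 -2.1546]
[-0.018  0.484  1.424  0.002  1.234  0.26 ] [-0.3 -2.1 -2.8] [-0.54  0.22 -0.05] [0.6067 0.0259 0.1582] [[-0.     0.961 -0.275]
 [ 0.001 -0.275 -0.961]
 [-1.    -0.001 -0.001]]
```

View pics/c20.png

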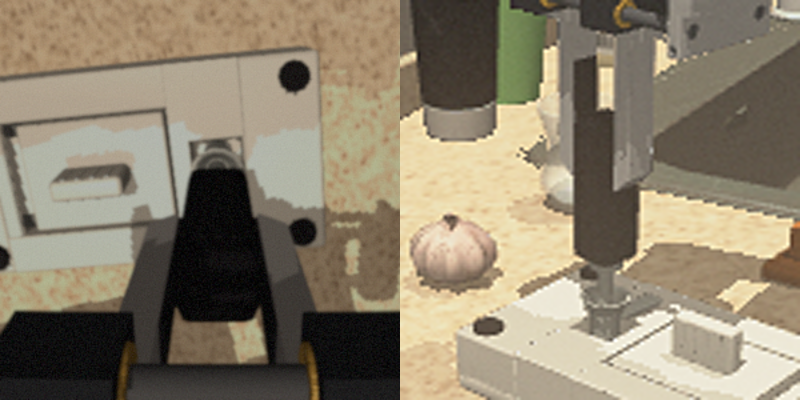

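arm_command:
  deltas:
    - {"translation": [0.06,0,0],"turn": [0,0,0]}
    - {"translation": [0.1,0,0],"turn": [0,0,0]}
    - {"translation": [0.1,0,0],"turn": [0,0,0]}

```text
time_s: 23.05
ee_pos: [0.6068, 0.026, 0.156]
eef_rot: [-2.921, 1.569, 1.512]
force: [-0.9, -1.3, 0.7]
grip_width: 0.0275
```

arm_command:
  deltas:
    - {"translation": [0.04,0,0],"turn": [0,0,0]}
    - {"translation": [0.08,0,0],"turn": [0,0,0]}
    - {"translation": [0.08,0,0],"turn": [0,0,0]}

```text
time_s: 23.3
ee_pos: [0.6068, 0.026, 0.1544]
eef_rot: [-3.134, 1.569, 1.299]
force: [-2.6, -3.0, 5.8]
grip_width: 0.0275
```

arm_command:
  deltas:
    - {"translation": [0.06,-0.016,0.03],"turn": [0,0,0]}
    - {"translation": [0.1,-0.016,0.03],"turn": [0,0,0]}
    - {"translation": [0.1,-0.016,0.03],"turn": [0,0,0]}

```text
time_s: 23.55
ee_pos: [0.6066, 0.0257, 0.1529]
eef_rot: [2.634, 1.568, 0.784]
force: [-4.0, -0.1, 12.1]
grip_width: 0.0277
```

arm_command:
  deltas:
    - {"translation": [0.03,0,0],"turn": [0.3,0,0]}
    - {"translation": [0.03,0,0],"turn": [1,0,0]}
    - {"translation": [0.03,0,0],"turn": [1.8,0,0]}
    - {"translation": [0.03,0,0],"turn": [2.6,0,0]}
    - {"translation": [0.03,0,0],"turn": [3.4,0,0]}
    - {"translation": [0.03,0,0],"turn": [4.2,0,0]}
    - {"translation": [0.03,0,0],"turn": [5,0,0]}
    - {"translation": [0.03,0,0],"turn": [5.8,0,0]}
    - {"translation": [0.03,0,0],"turn": [6.6,0,0]}
    - {"translation": [0.03,0,0],"turn": [7.4,0,0]}
    - {"translation": [0.03,0,0],"turn": [8,0,0]}
    - {"translation": [0.03,0,0],"turn": [8,0,0]}

```text
time_s: 24.55
ee_pos: [0.6066, 0.026, 0.1528]
eef_rot: [-2.877, 1.567, 0.855]
force: [-5.9, 3.1, 19.1]
grip_width: 0.0273
```

```bash
python3 shot.py scene s21; python3 shot.py wrist w21; python3 - <<'E'
from h import *
o=ctrl.get_obs(); print(o['qpos'].round(3),o['force'].round(1),o['moment'].round(2),o['ee_pos'].round(4),pose()[1].as_matrix().round(3))
im=[cv2.imread(f"pics/{n}21.png") for n in ("w","s")]
cv2.imwrite("pics/c21.png",np.hstack([cv2.resize(im[0][120:420,160:460],(400,400)),cv2.resize(im[1][150:280,260:380],(400,400),interpolation=2)]))
E
```

```text
t 24.55 [0.6066 0.026  0.1528] [-0.0185  0.488   1.4318  0.0028  1.2196  0.9614] [-5.901   3.1027 19.0907]
t 24.6 [0.6066 0.026  0.1528] [-0.0185  0.488   1.4317  0.0028  1.2197  0.9588] [-6.2674  2.0373 18.5903]
[-0.018  0.488  1.432  0.003  1.22   0.958] [-6.7  1.5 18.4] [0.34 2.11 0.01] [0.6066 0.026  0.1528] [[ 0.002  0.559 -0.829]
 [ 0.003 -0.829 -0.559]
 [-1.    -0.001 -0.003]]
```

View pics/c21.png

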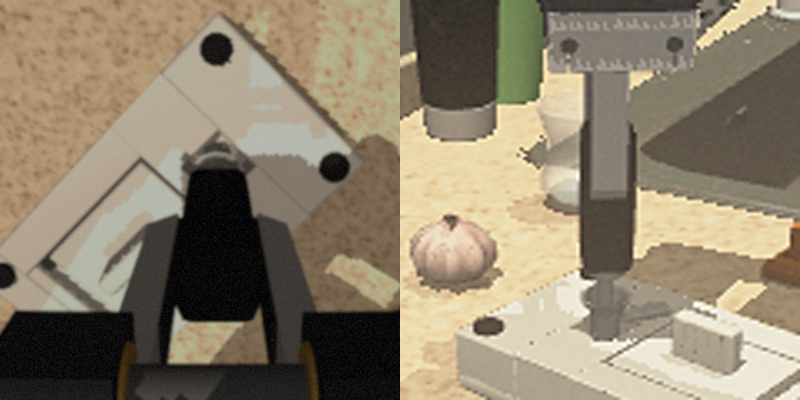

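```bash
python3 - <<'E'
import cv2,numpy as np
a=[cv2.resize(cv2.imread(f"pics/{n}.png")[225:265,305:355],(390,312),interpolation=cv2.INTER_CUBIC) for n in ("s20","s21")]
cv2.imwrite("pics/c22.png",np.hstack(a))
E
```

```text
(no output)
```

View pics/c22.png

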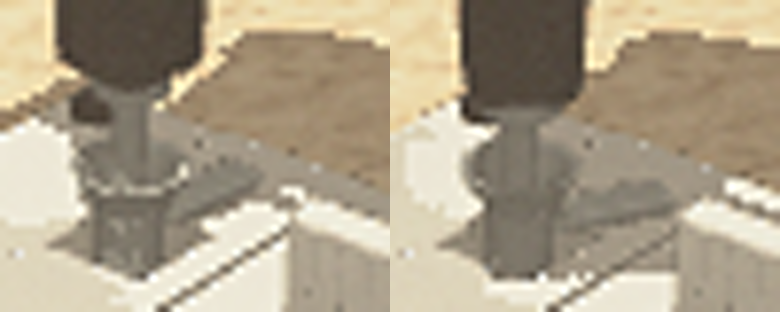

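arm_command:
  deltas:
    - {"translation": [0,0,0],"turn": [0.8,0,0]}
    - {"translation": [0,0,0],"turn": [1.6,0,0]}
    - {"translation": [0,0,0],"turn": [2.4,0,0]}
    - {"translation": [0,0,0],"turn": [3.2,0,0]}
    - {"translation": [0,0,0],"turn": [4,0,0]}
    - {"translation": [0,0,0],"turn": [4.8,0,0]}
    - {"translation": [0,0,0],"turn": [5.6,0,0]}
    - {"translation": [0,0,0],"turn": [6.4,0,0]}
    - {"translation": [0,0,0],"turn": [7.2,0,0]}
    - {"translation": [0,0,0],"turn": [8,0,0]}
    - {"translation": [0,0,0],"turn": [8.6,0,0]}
    - {"translation": [0,0,0],"turn": [9,0,0]}

```text
time_s: 25.65
ee_pos: [0.6067, 0.026, 0.1528]
eef_rot: [-2.163, 1.567, 0.784]
force: [-5.7, 1.6, 16.9]
grip_width: 0.0277
```

```bash
python3 shot.py scene s23; python3 shot.py top t23; python3 - <<'E'
from h import *
o=ctrl.get_obs(); print(o['qpos'].round(3),o['force'].round(1),o['moment'].round(2),o['ee_pos'].round(4),pose()[1].as_matrix().round(3))
a=[cv2.resize(cv2.imread(f"pics/{n}.png")[225:265,305:355],(390,312),interpolation=cv2.INTER_CUBIC) for n in ("s23",)]
a.append(cv2.resize(cv2.imread("pics/t23.png")[235:305,260:330],(312,312),interpolation=2))
cv2.imwrite("pics/c23.png",np.hstack(a))
E
```

```text
t 25.65 [0.6067 0.026  0.1528] [-0.0186  0.488   1.4317  0.0028  1.2194  1.7463] [-5.7113  1.6321 16.9082]
t 25.7 [0.6067 0.026  0.1528] [-0.0185  0.4881  1.4317  0.0027  1.2194  1.7481] [-5.5311  0.7007 17.9169]
[-0.019  0.488  1.432  0.003  1.219  1.745] [-5.4  1.4 17.3] [0.39 1.88 0.12] [0.6067 0.026  0.1528] [[ 0.003 -0.192 -0.981]
 [ 0.003 -0.981  0.192]
 [-1.    -0.003 -0.002]]
```

View pics/c23.png

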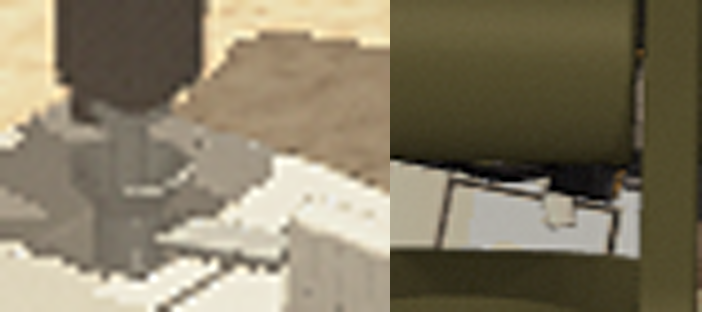

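arm_command:
  deltas:
    - {"translation": [0,0,0],"turn": [0.5,0,0]}
    - {"translation": [0,0,0],"turn": [1,0,0]}
    - {"translation": [0,0,0],"turn": [1.5,0,0]}
    - {"translation": [0,0,0],"turn": [1.5,0,0]}

```text
time_s: 26.08
ee_pos: [0.6067, 0.026, 0.1528]
eef_rot: [-2.051, 1.567, 0.764]
force: [-4.5, 1.8, 18.6]
grip_width: 0.0277
```

```bash
python3 shot.py scene s24; python3 - <<'E'
from h import *
o=ctrl.get_obs(); y=pose()[1].as_matrix()[:,1]; print(o['tau'].round(2),o['qpos'].round(3),o['force'].round(1),o['moment'].round(2),np.degrees(np.arctan2(y[1],y[0])))
E
```

```text
t 26.08 [0.6067 0.026  0.1528] [-0.0186  0.4881  1.4317  0.0027  1.2193  1.877 ] [-4.4832  1.8091 18.5835]
[ -0.88 -52.77 -29.96  -0.37  -2.16   0.53] [-0.019  0.488  1.432  0.003  1.219  1.875] [-5.   0.8 17. ] [0.33 1.88 0.05] -108.54173836638421
```

arm_command:
  deltas:
    - {"translation": [0,0,0],"turn": [0.5,0,0]}
    - {"translation": [0,0,0],"turn": [1,0,0]}
    - {"translation": [0,0,0],"turn": [1,0,0]}

```text
time_s: 26.38
ee_pos: [0.6067, 0.026, 0.1528]
eef_rot: [-1.956, 1.567, 0.773]
force: [-6.2, 1.2, 17.5]
grip_width: 0.0278
```

```bash
python3 shot.py scene s25; python3 - <<'E'
from h import *
o=ctrl.get_obs(); y=pose()[1].as_matrix()[:,1]; print(o['tau'].round(2),o['qpos'].round(3),o['force'].round(1),o['moment'].round(2),np.degrees(np.arctan2(y[1],y[0])))
a=[cv2.resize(cv2.imread(f"pics/{n}.png")[225:265,305:355],(390,312),interpolation=cv2.INTER_CUBIC) for n in ("s24","s25")]
cv2.imwrite("pics/c25.png",np.hstack(a))
E
```

```text
t 26.38 [0.6067 0.026  0.1528] [-0.0186  0.488   1.4317  0.0027  1.2194  1.9643] [-6.1529  1.2141 17.4723]
[ -0.84 -52.77 -29.96  -0.35  -2.15   0.53] [-0.019  0.488  1.432  0.003  1.219  1.962] [-5.6  0.6 18. ] [0.37 1.86 0.05] -113.5465105317492
```

View pics/c25.png

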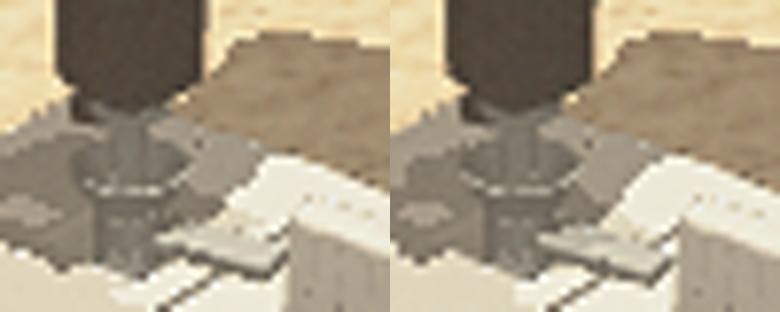

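arm_command:
  deltas:
    - {"translation": [0,0,0],"turn": [0.5,0,0]}
    - {"translation": [0,0,0],"turn": [1,0,0]}
    - {"translation": [0,0,0],"turn": [1,0,0]}

```text
time_s: 26.68
ee_pos: [0.6067, 0.026, 0.1528]
eef_rot: [-1.888, 1.567, 0.753]
force: [-5.5, 1.0, 18.0]
grip_width: 0.0278
```

```bash
python3 shot.py scene s26; python3 - <<'E'
from h import *
o=ctrl.get_obs(); y=pose()[1].as_matrix()[:,1]; print(o['tau'].round(2),o['qpos'].round(3),o['force'].round(1),o['moment'].round(2),np.degrees(np.arctan2(y[1],y[0])))
a=[cv2.resize(cv2.imread(f"pics/{n}.png")[225:265,305:355],(390,312),interpolation=cv2.INTER_CUBIC) for n in ("s25","s26")]
cv2.imwrite("pics/c25.png",np.hstack(a))
# predicted wing tip pixel vs angle
S=calib("scene"); ax=np.array([.6067,.026])
for t in (60,70,80,90):
    d=vdir(-90+SY-t); n=np.array([-d[1],d[0],0]); print(t,[((proj(S,np.r_[ax,.0435]+d*.04+n*s)[0]-[305,225])*7.8).round(0).tolist() for s in (-.006,.006)])
E
```

```text
t 26.68 [0.6067 0.026  0.1528] [-0.0186  0.488   1.4317  0.0027  1.2193  2.0515] [-5.4872  0.9938 18.031 ]
[ -0.8  -52.76 -29.95  -0.32  -2.15   0.53] [-0.019  0.488  1.432  0.003  1.219  2.049] [-5.6  1.2 17.1] [0.34 1.86 0.08] -118.54664999119291
60 [[283.0, 253.0], [289.0, 229.0]]
70 [[273.0, 266.0], [288.0, 243.0]]
80 [[258.0, 279.0], [281.0, 257.0]]
90 [[239.0, 290.0], [269.0, 270.0]]
```

View pics/c25.png

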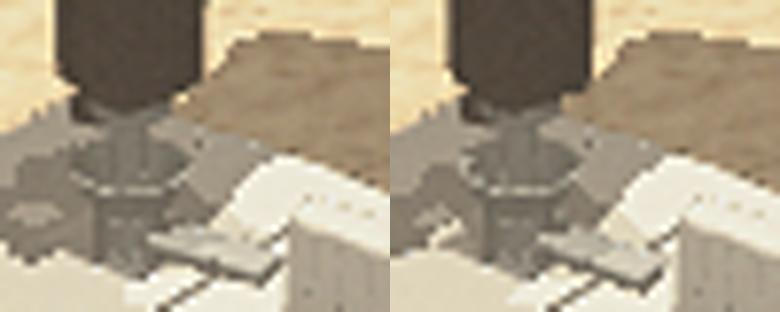

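arm_command:
  deltas:
    - {"translation": [0,0,0],"turn": [0.5,0,0]}
    - {"translation": [0,0,0],"turn": [1,0,0]}
    - {"translation": [0,0,0],"turn": [1.5,0,0]}
    - {"translation": [0,0,0],"turn": [1.5,0,0]}

```text
time_s: 27.07
ee_pos: [0.6067, 0.026, 0.1528]
eef_rot: [-1.741, 1.567, 0.77]
force: [-4.4, 0.9, 18.6]
grip_width: 0.0277
```

```bash
python3 shot.py scene s27; python3 - <<'E'
from h import *
for i in range(1):
    o=ctrl.get_obs(); y=pose()[1].as_matrix()[:,1]; print(o['tau'].round(2),o['qpos'].round(3),o['force'].round(1),o['moment'].round(3),np.degrees(np.arctan2(y[1],y[0])))
a=[cv2.resize(cv2.imread(f"pics/{n}.png")[225:265,305:355],(390,312),interpolation=cv2.INTER_CUBIC) for n in ("s26","s27")]
cv2.imwrite("pics/c25.png",np.hstack(a))
E
```

```text
t 27.07 [0.6067 0.026  0.1528] [-0.0185  0.4881  1.4316  0.0028  1.2193  2.1824] [-4.4074  0.942  18.5524]
[ -1.13 -52.77 -29.93  -0.49  -2.13   0.56] [-0.018  0.488  1.432  0.003  1.219  2.18 ] [-5.1  1.4 17.5] [0.468 1.793 0.037] -126.04166160344353
```

View pics/c25.png

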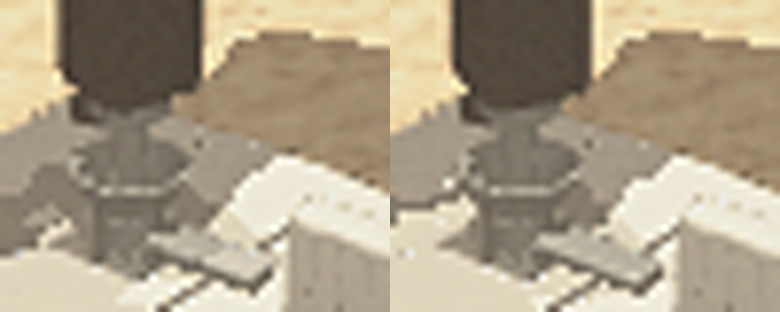

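```bash
python3 shot.py wrist w27
```

```text
t 27.12 [0.6067 0.0261 0.1528] [-0.0185  0.4881  1.4316  0.0028  1.2193  2.1804] [-5.1478  1.3918 17.5205]
```

View pics/w27.png

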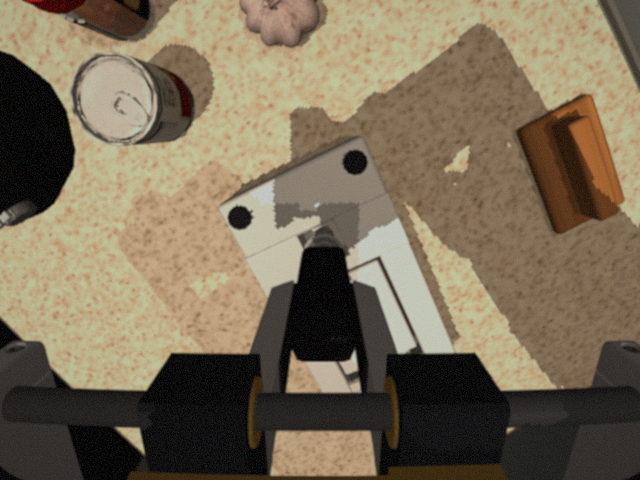

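arm_command:
  deltas:
    - {"translation": [-0.06,0,0],"turn": [-0.4,0,0]}
    - {"translation": [-0.13,0,0],"turn": [-0.8,0,0]}
    - {"translation": [-0.13,0,0],"turn": [-0.8,0,0]}

```text
time_s: 27.42
ee_pos: [0.6064, 0.026, 0.1547]
eef_rot: [-1.493, 1.568, 1.092]
force: [-1.8, 1.4, 6.4]
grip_width: 0.0279
```

arm_command:
  deltas:
    - {"translation": [0,0,0],"turn": [0,0,0]}
    - {"translation": [0,0,0],"turn": [0,0,0]}
    - {"translation": [0,0,0],"turn": [0,0,0]}
    - {"translation": [0,0,0],"turn": [0,0,0]}
    - {"translation": [0,0,0],"turn": [0,0,0]}
    - {"translation": [0,0,0],"turn": [0,0,0]}
  gripper: 58

```text
time_s: 27.92
ee_pos: [0.6061, 0.0254, 0.1538]
eef_rot: [-0.925, 1.569, 1.658]
force: [0.1, -0.0, -0.7]
grip_width: 0.0578
```

arm_command:
  deltas:
    - {"translation": [-0.5,0,0],"turn": [0,0,0]}
    - {"translation": [-1.2,0,0],"turn": [0,0,0]}
    - {"translation": [-2,0,0],"turn": [0,0,0]}
    - {"translation": [-3,0,0],"turn": [0,0,0]}
    - {"translation": [-4,0,0],"turn": [0,0,0]}
    - {"translation": [-4.2,0,0],"turn": [0,0,0]}
    - {"translation": [-4.2,0,0],"turn": [0,0,0]}

```text
time_s: 28.5
ee_pos: [0.6067, 0.0253, 0.2614]
eef_rot: [-2.221, 1.567, 0.362]
force: [-0.9, 0.0, -0.5]
grip_width: 0.0578
```

```bash
python3 shot.py wrist w28;python3 shot.py scene s28; python3 - <<'E'
from h import *
a=[cv2.resize(cv2.imread("pics/s28.png")[150:280,260:380],(400,430),interpolation=2),cv2.resize(cv2.imread("pics/w28.png")[160:400,200:420],(394,430),interpolation=2)]
cv2.imwrite("pics/c28.png",np.hstack(a))
E
```

```text
t 28.5 [0.6067 0.0253 0.2614] [-1.9300e-02  4.0360e-01  1.2966e+00  1.6000e-03  1.4374e+00  2.1100e+00] [-0.9445  0.0106 -0.4875]
t 28.55 [0.6062 0.0253 0.2593] [-1.9400e-02  4.0530e-01  1.2990e+00  1.6000e-03  1.4363e+00  2.1100e+00] [ 0.0232 -0.7782 -0.431 ]
```

View pics/c28.png

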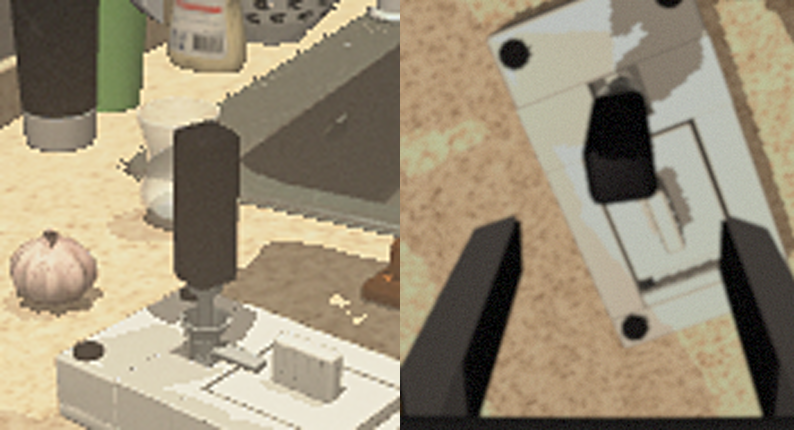

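```bash
python3 - <<'E'
from h import *
p,r=pose(); plan([.40,.05,.32],r)
E
```

```text
translation [-2.47, 3.53, 7.51] turn [0.0, 0.0, 0.0] rows>= 5.2
```

arm_command:
  deltas:
    - {"translation": [-1,0,0],"turn": [0,0,0]}
    - {"translation": [-2,0.5,1],"turn": [0,0,0]}
    - {"translation": [-2.47,1,2.2],"turn": [0,0,0]}
    - {"translation": [-2.47,1.7,3.6],"turn": [0,0,0]}
    - {"translation": [-2.47,2.4,5],"turn": [0,0,0]}
    - {"translation": [-2.47,3,6.4],"turn": [0,0,0]}
    - {"translation": [-2.47,3.5,7.5],"turn": [0,0,0]}
    - {"translation": [-2.47,3.5,7.5],"turn": [0,0,0]}
    - {"translation": [-2.47,3.5,7.5],"turn": [0,0,0]}

```text
time_s: 29.35
ee_pos: [0.4, 0.0505, 0.3203]
eef_rot: [-1.04, 1.569, 1.544]
force: [-0.5, -1.1, -0.5]
grip_width: 0.0581
```

```bash
python3 shot.py top t29; python3 - <<'E'
from h import *
im=cv2.imread("pics/t29.png"); cv2.imwrite("pics/c29.png",cv2.resize(im[225:345,245:345],None,fx=5,fy=5,interpolation=cv2.INTER_CUBIC))
T=calib("top"); ax=np.array([.6067,.026-.002])
for t in (70,80,85,90):
    d=vdir(-90+SY-t); n=np.array([-d[1],d[0],0]); print(t,[((proj(T,np.r_[ax,.045]+d*.04+n*s)[0]-[245,225])*5).round(0).tolist() for s in (-.006,.006)])
E
```

```text
t 29.35 [0.4    0.0505 0.3203] [ 3.3800e-02 -9.9700e-02  1.7387e+00  1.6000e-03  1.5025e+00  2.1628e+00] [-0.5242 -1.1046 -0.4536]
70 [[254.0, 308.0], [288.0, 303.0]]
80 [[235.0, 307.0], [268.0, 307.0]]
85 [[225.0, 305.0], [259.0, 308.0]]
90 [[216.0, 302.0], [249.0, 308.0]]
```

View pics/c29.png

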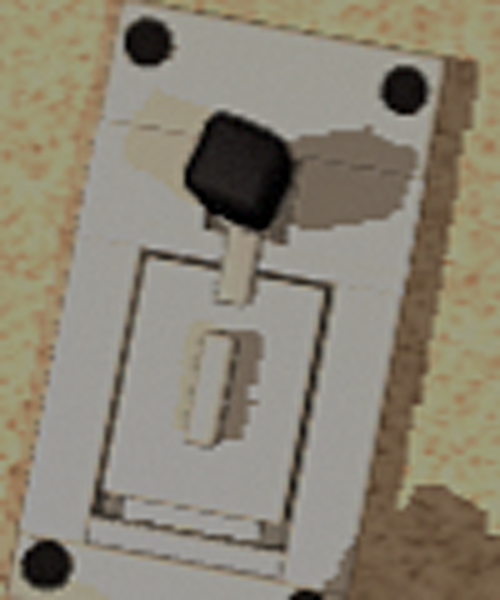

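```bash
python3 -c "
from station import ctrl
print(ctrl.hand_in(), ctrl.get_obs()['time_s'])"
```

```text
the job is handed in; nothing more can be done
the job is handed in; nothing more can be done
```

The battery bay is closed and locked, and I handed the job in at about 29 s on the robot's clock.

- **Cover:** I tilted it 15°, put its tongue under the lip, laid it flush and let go. The measured height put its underside at 27.9 mm against the 28 mm seat.
- **First standing of the screwdriver:** I let it go standing in the screw's mouth with the blade about 74° off the slot. It stood by itself, leaning about 2–2.5°.
- **Turning the screw:** I gripped the handle again from above and turned it until the blade dropped into the slot. Then I turned clockwise, holding 12–19 N down the whole time.
- **Last checks:** The final top view shows the wing over the cover, its tip within about 1 pixel of where the 90° stop puts it. The screwdriver is still standing in the screw, and the gripper is clear of everything. The gripper never touched the screw, and I did not go near the glass, the garlic or the tin.

**What disagreed:** the measured torque showed no clear rise at the stop. I judged it reached because the wing stopped moving while the gripper kept turning, with the handle slipping about 10° in the jaws. The cameras also differed from each other by 2–3 mm sideways, and I corrected for that using the grasped cover.

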